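Ready the sewing machine for threading

ROBOT

A 7-joint arm with a two-finger parallel gripper is mounted at the origin on the work surface. World frame = base frame: x ahead of the robot, y to its left, z up, the work surface at z = 0. Lengths are in mm, angles in rad, forces in N, time in s.
With the tool pointing down it reaches from about 400 to 850 mm from the base axis. Payload 6.9 kg.
Tool frame: the origin (TCP) lies between the finger pads; the fingertips stand 22 mm ahead of it and the grasp point (between the pads) lies 3 mm ahead of it; z points along the fingers, y is the direction in which the jaws open and shut (so a half turn about z gives the same grasp; the last joint's range is limited). The gripper opens to 85 mm and grips with 20 to 120 N. Pads are 22 mm wide; open, the fingers measure 114 mm over their backs; the gripper's body (76 mm by 85 mm) begins 54 mm behind the grasp point. The pads swing forward as they close: fully open they stand 13 mm farther back than shut.
Start: joints at [1.333, 0.507, -0.238, 1.5, 0.126, 1.149, -0.155], TCP at [210.637, -588.424, 228.375] pointing down, gripper open.
Joint ranges: [-3.08, 3.08], [-0.24, 2.05], [-1.43, 1.35], [0, 2.5], [-1.52, 4.66], [0.17, 1.96], [-2.89, 2.89]. Speed limits (rad/s): [2.39, 2.39, 3.14, 3.14, 3.14, 3.14, 3.14].

INTERFACE

Orientations are given as a unit quaternion [w, x, y, z].
In Python, from bench import status, snapshot, camera_params, hand_in, nets gives the robot as it stands. The module is installed in compiled form; this text tells all that it offers.
- The arm moves only by the tool move_arm, never from a script. Its argument "moves" is a list of rows, each a list of 7 numbers: the turn, a rotation vector about the tool's x, y, z in rad, then the shift along the tool's x, y, z in cm, then the opening, from 0 (shut) to 1 (fully open). In form: [[wx, wy, wz, x, y, z, fingers], ...]. A call has 1 to 8 rows; each row shifts and turns the commanded pose from where the row before left it, along the tool's axes as they then stand; what a row does not reach is not made up. A row lasts 1/12 s, in which the tool goes at most 41.7 mm and 7.16 degrees, less where a joint would pass 70% of its speed; a pose out of reach is approached as far as the arm can. A call with a gripper value outside its range is refused whole. The fingers move at their own pace and stop on an object; "grip_force" is the grip in N (left out, the last holds). Time passes only in rows, so rows that do not move let the fingers close. It gives the time, the measured TCP pose, the force and the opening at its end, in the units of the state.
- status.get_obs(): the state, without advancing time (a new reading comes with each control period).
- snapshot(name): name is "scene" or "top"; returns the picture (420x560x3 uint8, red, green, blue); there is no depth.
- camera_params(name): a dict with "fovy" (degrees; the focal length in pixels is half the picture's height over the tangent of half this angle, whatever the lens; pixels are square), "cx", "cy" (the principal point, pixels), "cam_to_world" (4x4, takes a point from camera to world coordinates). Camera axes: x right, y down, z forward; pixel columns grow to the right and rows downward; lengths in mm; the calibration is good to about 2 mm. A picture is of the moment at which its call begins. camera_params takes no time and is no camera call.
- hand_in(): hands the job in, once; it reports no verdict.
Trained networks look in the newest picture that a camera, given by its name, has taken for a name from the list of things; names that differ only in an ending like _2 or _b are one class to them, and where a whole thing is asked for, a point or a joint stands for the part that bears it (a point fixed in the world has none). Each returns a list of dicts, best first, with "confidence" (0 to 1); they miss things now and then, are a little off and sometimes report something else, mostly with a low value. They report only what shows in the picture. A call takes as long as a camera call. They do not tell look-alikes from the thing itself.
- nets.look_for(camera, target): "xyz" ([x, y, z] in mm, in world coordinates, good to about 4 mm: the middle of the surface that is visible of it).
- nets.spot_point(camera, target): "xyz" ([x, y, z] in mm, in world coordinates, good to about 4 mm: a listed point, or the origin of a listed thing).
The state is a dict: "t": time; "joint_positions": joint angles; "dq": joint speeds; "joint_efforts": joint torques, N m; "position": TCP position; "orientation": TCP orientation; "ft_force": force on the tool from outside, world axes, zero at the start; "moment": the same for the moment, N m; "gripper_width": finger opening in mm.
Only numpy, scipy, OpenCV 4.12 (cv2) and the standard library are available. Lean on these libraries where they do the work, as an engineer would, in place of code of your own. Each camera call takes 0.05 s, during which the arm holds its last target.

TASK

Get the sewing machine ready for threading. Pick up the violet cone of thread that lies on the cutting mat, set it gently upright, foot down, in the middle of the thread stand's round black pad, let go and watch for two seconds that it stands without wobbling; also lift the presser-foot lever at the back of the machine's head fully up, until it catches and stays up when you let go. Either may be done first; leave the other things on the table where they are.

Things in the scene. Friction and masses are not known exactly. Their poses are not given: they have to be found in the camera images.
- cone_mid (a point): Violet cone of thread, rigid, 0.17-0.31 kg, 155 mm long, lying on its winding at the start. Point on its axis half-way up (77.5 mm from the foot), then 27 mm above the mat; z axis from foot to top. From the foot: pale foot 44 mm in diameter, 5 mm high; neck 36 mm; violet winding widest (60 mm) at 28 mm, tapering to 48 mm at 134 mm; bare core 25 mm thick, 139-155 mm.
- cone_grip (a point): A good place to grip the violet cone across its axis: on the axis, 110 mm from the foot, above the centre of mass (about 75 mm from the foot), where the winding is 51 mm thick. Same axes as cone_mid. Lying, the axis dips 3 degrees to the top end and this point is 25 mm above the mat. It rolls if pushed from one side; standing, it topples beyond about 16 degrees.
- pad (a point): Thread stand, fixed: centre of the top face of its round black rubber pad (76 mm diameter, flat, no pin), 20 mm above the table. x axis towards the mast, z up. The grey base round it is 110 mm wide and 14 mm high, from 50 mm behind the pad's centre to 100 mm on the mast's side.
- mast_top (a point): Top of the thread stand's steel mast (telescoped down), 150 mm above the table, 83 mm from the pad's centre along the pad's x; the mast is 12 mm thick. From its top a thin guide arm with an eye reaches 70 mm further along +x of the pad's frame, away from the pad.
- lever_pad (a point): Middle of the black thumb pad (16 wide, 34 long, 11 mm thick) at the end of the presser-foot lever, jutting from the back of the machine's head. x axis: the hinge line, along the machine; pinch the pad across x. Lever down: y level, out of the machine's back; it turns with the lever. The pad is 142 mm above the table when down, over the bed (85 mm); it rises in an arc to 211 mm.
- lever_pivot (a point): Hinge point of the presser-foot lever, fixed, 172 mm above the table, 80 mm from the middle of the thumb pad. Axes are the machine's: x along it from head to pillar (a positive turn about x lifts the lever), y out of its back, z up. The back of the head, 211 to 293 mm above the table, stands 36 mm out from this point along y.
- presser_lever (a joint): Angle of the presser-foot lever (rad): 0 is down (0.38 below level), held by the presser spring; it grows as the lever is lifted, to its end stop at 0.90. The spring pulls it back, with at most about 6 N at the thumb pad, up to a crest at 0.72; beyond that it drops into its catch at 0.90 and stays up on its own. Let go earlier, it snaps back down.
- machine: Ivory sewing machine, fixed, 400 mm long, 180 mm deep, 295 mm high. Origin on the table under the needle; x runs along it from the head to the pillar and handwheel, y out of its back.
- cone_lime: Bystander: lime-green cone of thread standing upright, 155 mm high, 60 mm thick; origin under its foot.
- cone_grey: Bystander: dark grey shorter cone of thread standing upright, 124 mm high, 58 mm thick; origin under its foot.
- button_jar: Bystander: clear jar of buttons with an orange lid, 72 mm thick, 94 mm high; origin under it.
- shears: Bystander: large shears lying flat, brass blades and white and amber handles, 250 mm long, 100 mm wide, 14 mm high; origin at the pivot screw, x towards the points.
- tape_measure: Bystander: round yellow tape-measure case, 56 mm across, 20 mm high; origin under it.
- rotary_cutter: Bystander: rotary cutter with a yellow handle lying flat, 155 mm long, 45 mm wide, 18 mm high; origin under its middle.
- pin_dish: Bystander: red pin dish, 100 mm across, 22 mm high; origin under it.
Mind the look-alikes: they are no part of the job. Leave any green look-alike of the part that bears pad alone.

How it is judged (in metres and radians):
On the way:
1. the violet cone stands upright on the pad, let go and still, for 1.5 s (horizontal distance between cone_mid and pad below 0.016 m and angle between cone_mid's own z axis and vertical below 0.06 rad and z of cone_mid in the frame of pad below 0.082 m and contact force between the fingers and cone below 0.05 N and angular speed of cone below 0.1 rad/s), for 1.5 s.
At the end, for the whole second after the job is handed in: The violet cone stands foot down on the stand's pad, within 16 mm of its centre and 3.4 degrees of upright, still and released; the presser-foot lever is up in its catch (beyond 0.80 rad) and stays there; the other things are within 30 mm of where they were (horizontal distance between cone_mid and pad below 0.016 m and angle between cone_mid's own z axis and vertical below 0.06 rad and z of cone_mid in the frame of pad below 0.082 m and angular speed of cone below 0.1 rad/s and value of joint presser_lever above 0.8 rad); the robot touches nothing.
It fails at once if the violet cone is banged down on the stand (over 40 N) (contact force between cone and stand above 40 N).
It fails at once if the violet cone is dropped (falls faster than 0.35 m/s with no finger on it) (linear speed of cone above 0.35 m/s and contact force between the fingers and cone below 0.05 N).
It fails at once if another thing on the table is moved by more than 30 mm (distance of any of cone_lime, cone_grey, button_jar, shears, tape_measure, rotary_cutter, pin_dish from where it was at the start of the episode above 0.03 m).
It also fails if it takes over 56 s, if anything falls off the work surface, if the arm or the gripper's body presses on something with over 40 N, if the wrist force passes 120 N, or if a joint passes its speed limit or range.

## Working session

There is one attempt and no reset: what is moved stays moved. The work goes in short steps, Python scripts to look and compute and a tool call to move; the robot and the scene stay as the last step left them, time stands still between calls to the robot, and variables do not carry over. Pictures are saved under pics/ and viewed, and the job is handed in when it is done.

Besides the shell and the picture viewer there is one more tool, called after "Emit:" by a JSON object that holds its "op" and its "data", one argument or row to a line. move_arm: Moves the arm, as the interface text tells. Its arguments: {"type":"object","properties":{"moves":{"type":"array","items":{"type":"array","items":{"type":"number"}}},"grip_force":{"type":"number"}},"required":["moves"]}

```bash
mkdir -p pics; python3 - <<'E'
from bench import status, snapshot, camera_params, nets
import cv2, numpy as np, json
o=status.get_obs(); print({k:np.round(v,3).tolist() for k,v in o.items()})
for c in ["scene","top"]:
    im=snapshot(c); cv2.imwrite(f"pics/{c}0.png",im[:,:,::-1])
    p=camera_params(c); print(c,p["fovy"],p["cx"],p["cy"],np.round(p["cam_to_world"],3).tolist())
    for t in ["cone_mid","cone_grip","pad","mast_top","lever_pad","lever_pivot","machine"]:
        print(t,[(np.round(d["xyz"]).tolist(),round(d["confidence"],2)) for d in nets.spot_point(c,t)])
print(status.get_obs()["t"])
E
```

```text
{'t': 0.0, 'joint_positions': [1.332, 0.508, -0.238, 1.501, 0.126, 1.149, -0.155], 'dq': [-0.001, -0.001, -0.0, -0.0, -0.001, 0.002, -0.002], 'joint_efforts': [-0.001, -62.061, -2.187, -24.966, 0.013, 0.012, 0.0], 'position': [210.43, -587.983, 227.512], 'orientation': [-0.001, 0.985, 0.171, -0.0], 'ft_force': [0.194, -0.325, -0.485], 'moment': [-0.007, -0.006, 0.007], 'gripper_width': 85.577}
scene 57.33809085775147 285.14141963593005 205.00853960280295 [[0.518, 0.657, -0.547, 1210.337], [0.855, -0.4, 0.33, -372.861], [-0.002, -0.638, -0.77, 1096.294], [0.0, 0.0, 0.0, 1.0]]
cone_mid [([508.0, 316.0, 25.0], 0.63)]
cone_grip [([503.0, 284.0, 22.0], 0.81)]
pad [([246.0, -357.0, 18.0], 0.73), ([609.0, 37.0, 22.0], 0.7)]
mast_top [([322.0, -358.0, 150.0], 0.81), ([692.0, 54.0, 148.0], 0.71)]
lever_pad [([570.0, -203.0, 141.0], 0.56)]
lever_pivot [([609.0, 36.0, 20.0], 0.35)]
machine []
top 55.19219377802587 275.3369614621862 210.51090482345427 [[0.013, -0.994, 0.111, 403.003], [-1.0, -0.011, 0.016, 65.315], [-0.015, -0.112, -0.994, 1138.367], [0.0, 0.0, 0.0, 1.0]]
cone_mid [([501.0, 315.0, 26.0], 0.65), ([740.0, 288.0, -0.0], 0.47)]
cone_grip [([505.0, 285.0, 29.0], 0.72), ([565.0, -281.0, 176.0], 0.62), ([576.0, -209.0, 138.0], 0.43)]
pad [([245.0, -361.0, 23.0], 0.88), ([613.0, 42.0, 23.0], 0.87)]
mast_top [([328.0, -356.0, 151.0], 0.81), ([699.0, 56.0, 152.0], 0.59)]
lever_pad [([573.0, -204.0, 142.0], 0.56)]
lever_pivot [([568.0, -286.0, 176.0], 0.65)]
machine [([564.0, -294.0, -1.0], 0.92)]
0.8
```

View pics/scene0.png

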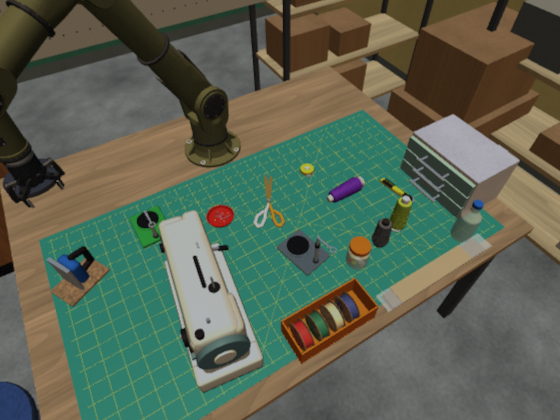

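View pics/top0.png

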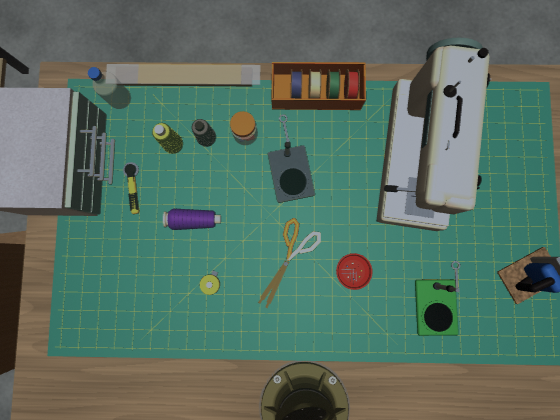

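Candidates: 
- **Cone:** the violet cone lies at top (191,219), scene (347,189). The upright lime (167,137) and dark grey (204,132) cones are bystanders. 
- **Pad:** the grey stand is at top (293,181). The green look-alike at (438,317) is to be left alone. 
- **Lever:** the black pad is at top (391,189), scene (222,247).

Next I'll check these choices in close crops.

```bash
cat > h.py <<'E'
import numpy as np, cv2
from bench import camera_params
def proj(c,P):
    p=camera_params(c); T=np.linalg.inv(p["cam_to_world"]); f=210/np.tan(np.radians(p["fovy"]/2))
    q=T[:3,:3]@np.array(P,float)+T[:3,3]; return np.array([p["cx"]+f*q[0]/q[2],p["cy"]+f*q[1]/q[2]])
def back(c,uv,z):
    p=camera_params(c); T=np.array(p["cam_to_world"]); f=210/np.tan(np.radians(p["fovy"]/2))
    d=T[:3,:3]@np.array([(uv[0]-p["cx"])/f,(uv[1]-p["cy"])/f,1]); o=T[:3,3]
    return o+d*(z-o[2])/d[2]
def tri(uv1,uv2):
    A=[];b=[]
    for c,uv in (("scene",uv1),("top",uv2)):
        p=camera_params(c); T=np.array(p["cam_to_world"]); f=210/np.tan(np.radians(p["fovy"]/2))
        d=T[:3,:3]@np.array([(uv[0]-p["cx"])/f,(uv[1]-p["cy"])/f,1]); d/=np.linalg.norm(d)
        M=np.eye(3)-np.outer(d,d); A.append(M); b.append(M@T[:3,3])
    A=np.vstack(A);b=np.hstack(b); x,r,_,_=np.linalg.lstsq(A,b,rcond=None); return x, np.linalg.norm(A@x-b)
def crop(c,im,box,s,name,pts=()):
    x0,y0,x1,y1=box
    k=cv2.resize(im[y0:y1,x0:x1,::-1],None,fx=s,fy=s,interpolation=cv2.INTER_CUBIC)
    for P in pts:
        u=(proj(c,P)+0.5-[x0,y0])*s; cv2.drawMarker(k,tuple(int(v) for v in u),(0,255,255),cv2.MARKER_CROSS,9,1)
    return k
E
python3 - <<'E'
from h import *
a=cv2.imread('pics/scene0.png')[:,:,::-1]; b=cv2.imread('pics/top0.png')[:,:,::-1]
M=[[504,315,27],[504,285,25],[611,40,20],[695,55,150],[572,-204,142],[566,-283,172]]
def row(c,im,bs): return np.hstack([crop(c,im,x,6,'',M) for x in bs])
k=np.vstack([row("scene",a,[(320,165,380,215),(205,220,265,270)]),row("top",b,[(155,195,215+10-10,245),(370,165,430,215)])])
cv2.imwrite('pics/c1.png',k)
k=np.hstack([crop("scene",a,(270,220,340,280),5,'',M),crop("top",b,(260,130,330,210),5,'',M)[:300]]) 
k2=crop("top",b,(260,105,330,210),5,'',M)
cv2.imwrite('pics/c2.png',np.hstack([np.pad(crop("scene",a,(270,220,340,280),5,'',M),((0,225),(0,0),(0,0))),k2]))
# violet
for c,im in(("top",b),("scene",a)):
    hsv=cv2.cvtColor(np.ascontiguousarray(im),cv2.COLOR_RGB2HSV); m=cv2.inRange(hsv,(125,100,40),(150,255,255))
    n,l,s,ce=cv2.connectedComponentsWithStats(m); i=1+np.argmax(s[1:,4]); print(c,s[i],ce[i])
    ys,xs=np.where(l==i); P=np.array([back(c,(x,y),26)[:2] for x,y in zip(xs,ys)]); 
    mu=P.mean(0);w,V=np.linalg.eigh(np.cov(P.T)); v=V[:,1]; t=(P-mu)@v; print(mu,v,t.min(),t.max()); 
    tn=(P-mu)@V[:,0]
    for lo in np.arange(-50,50,20): 
        q=tn[(t>lo)&(t<lo+20)]; print(lo, q.min(),q.max())
E
```

```text
top [168 209  46  20 821] [189.85627284 218.52618758]
[502.48564416 321.63832607] [-0.0069632   0.99997576] -65.21569302035599 61.75110743278302
-50 -24.062409775893805 23.531376032490193
-30 -24.037129144497893 23.63184263903545
-10 -23.94861719005892 23.73236154421386
10 -26.63693717471557 26.63433369934743
30 -26.586706991685112 26.735662319757637
scene [329 178  33  24 415] [346.0939759  188.86024096]
[501.48642319 321.79740408] [-0.12733287  0.99186004] -79.61447982687392 71.75360983065978
-50 -24.293159254426957 30.039629322538765
-30 -26.477289248220657 29.417683917658803
-10 -30.999805189603006 29.787391131172697
10 -33.23288818928315 29.156691042031962
30 -34.35685151185946 29.529415332357
```

View pics/c1.png

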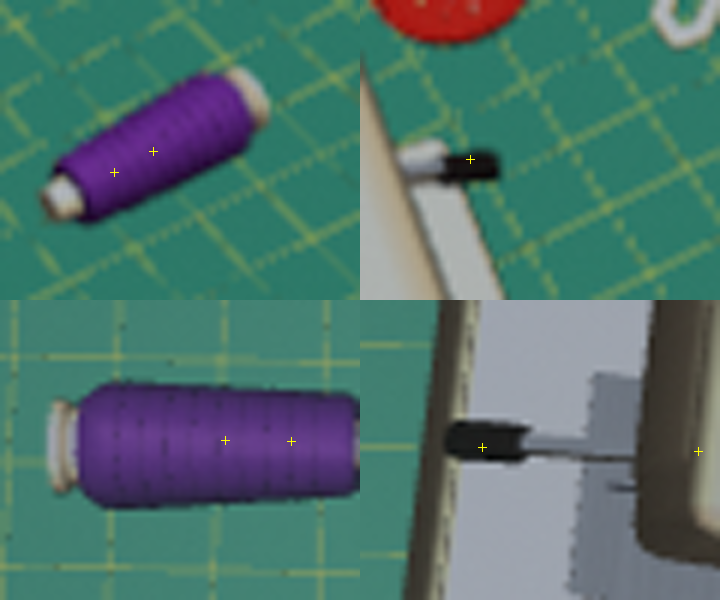

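View pics/c2.png

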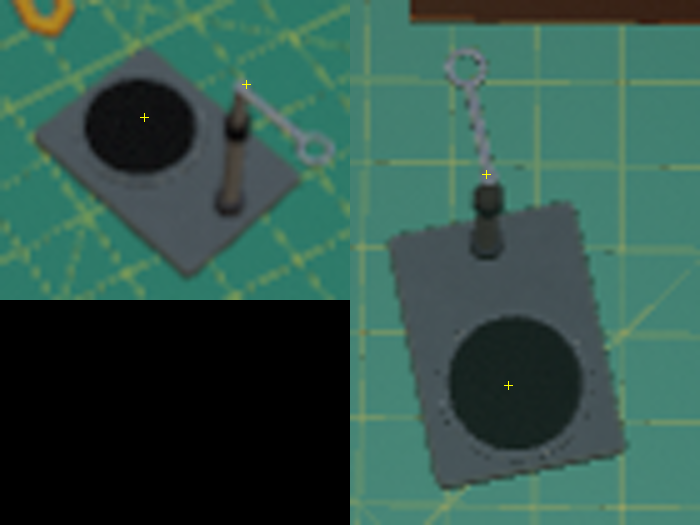

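The crops confirm the choices. In the top view the foot end of the violet cone is to the left at (163,219), which is +y, and the bare core is to the right at (220,219). The grey stand's black pad is centred at top (293,181.6), scene (298,245). The lever pad is at top (391,188.5), scene (223.7,247.7).

```bash
python3 - <<'E'
from h import *
print("pad",tri((298,245.2),(293,181.6)), back("top",(293,181.6),20),back("scene",(298,245.2),20))
print("lever",tri((223.7,247.7),(391.2,188.5)),back("top",(391.2,188.5),147))
print("lever stalk/head end", back("top",(397.8,188.5),150),back("top",(409,191),165))
for u in (163,168,214,220): print(u,back("top",(u,219),26))
# jar, cones, shears, dish tops
for n,uv,z in (("jar",(243,122),94),("lime",(161,131),155),("grey",(199,126),124),("dish",(354,271),22),("tape",(209,285),20),("shL",(292,222),10),("shR",(318,236),10),("shtip",(266,303),10)): print(n,np.round(back("top",uv,z)))
im=cv2.imread('pics/top0.png')[:,:,::-1]
M=[[504,315,27],[504,285,25],[610,40,20],[572,-204,142],[566,-283,172]]
cv2.imwrite('pics/c3.png',np.hstack([crop("top",im,(150,190,230,250),5,'',M),crop("top",im,(370,140,450,200),5,'',M)]))
# stand base direction
hs=[(260+ (388-350)/5,105+240/5),(260+(575-350)/5,105+203/5),(260+(627-350)/5,105+450/5),(260+(440-350)/5,105+488/5)]
print([np.round(back("top",h,14)) for h in hs])
E
```

```text
pad (array([613.08014873,  35.74334898,  12.51706352]), np.float64(1.8326993509685832)) [611.04882809  34.81684024  20.        ] [617.77654535  34.07916124  20.        ]
lever (array([ 574.96078652, -205.99241131,  139.11898661]), np.float64(3.403340986390914)) [ 572.54837073 -206.03002136  147.        ]
lever stalk/head end [ 572.20908061 -221.50563051  150.        ] [ 563.7545735  -244.22311351  165.        ]
163 [500.25016817 396.78196489  26.        ]
168 [500.41567775 382.76802105  26.        ]
214 [501.93547482 254.08452735  26.        ]
220 [502.13332555 237.3322099   26.        ]
jar [758. 172.  94.]
lime [712. 373. 155.]
grey [736. 284. 124.]
dish [ 364. -134.   22.]
tape [320. 263.  20.]
shL [497.  36.  10.]
shR [459. -37.  10.]
shtip [273. 106.  10.]
[array([694., 108.,  14.]), array([717.,   1.,  14.]), array([574., -29.,  14.]), array([552.,  76.,  14.])]
```

View pics/c3.png

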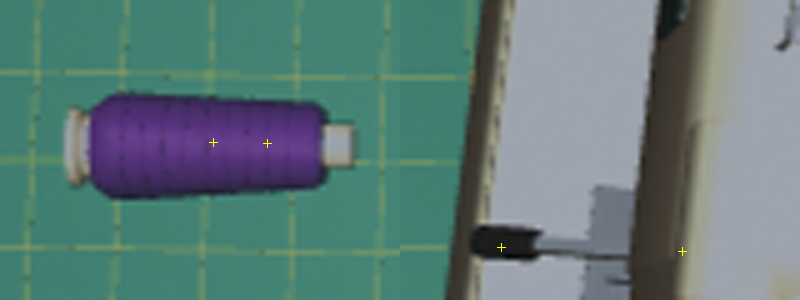

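Emit:
{"op": "move_arm", "data": {
  "moves": [
    [0, 0, 0, 0, 0, -4, 0.6],
    [0, 0, 0, 0, 0, -4, 0.6],
    [0, 0, 0, 0, 0, -4, 0.6],
    [0, 0, 0, 0, 0, -4, 0.6]
  ]
}}

```text
t: 1.13
position: [210.5, -588.0, 390.4]
orientation: [0.0, 0.985, 0.171, 0.0]
ft_force: [0.7, -1.2, 0.1]
gripper_width: 51.1
```

```bash
python3 - <<'E'
from bench import status
import numpy as np
o=status.get_obs(); print({k:np.round(v,4).tolist() for k,v in o.items()})
E
```

```text
{'t': 1.1333, 'joint_positions': [1.3248, 0.4381, -0.2427, 1.178, 0.1021, 1.537, -0.1262], 'dq': [-0.0589, -0.0804, 0.0031, -1.1418, -0.0259, 1.2034, 0.0623], 'joint_efforts': [0.7085, -60.8503, -1.6981, -23.5389, -0.0012, -1.6639, -0.0809], 'position': [210.486, -587.9896, 390.4324], 'orientation': [0.0, 0.9853, 0.1711, 0.0001], 'ft_force': [0.7104, -1.219, 0.1354], 'moment': [-0.0643, -0.069, -0.002], 'gripper_width': 51.1097}
```

```bash
python3 - <<'E'
from h import *
im=cv2.imread('pics/top0.png')[:,:,::-1]
cv2.imwrite('pics/c4.png',crop("top",im,(365,30,505,240),2.8,''))
cv2.imwrite('pics/c4.png',crop("top",im,(365,60,465,240),3.3,''))
E
```

```text
(no output)
```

View pics/c4.png

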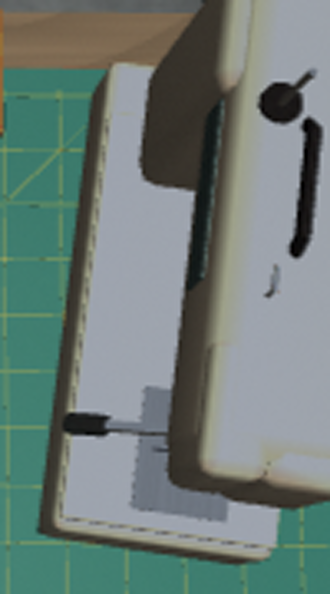

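Emit:
{"op": "move_arm", "data": {
  "moves": [
    [0, 0, -0.12, 4, 0, 0, 0.6],
    [0, 0, -0.12, 4, 0, 0, 0.6],
    [0, 0, -0.12, 3, -2, 0, 0.6],
    [0, 0, 0, 2, -3, 0, 0.6],
    [0, 0, 0, 2, -3, 0, 0.6],
    [0, 0, 0, 2, -3, 0, 0.6],
    [0, 0, 0, 2, -3, 0, 0.6],
    [0, 0, 0, 2, -3, 0, 0.6]
  ]
}}

```text
t: 1.8
position: [276.9, -342.9, 388.3]
orientation: [0.0, 0.939, 0.345, -0.0]
ft_force: [0.9, -0.3, 0.9]
gripper_width: 51.4
```

```bash
python3 - <<'E'
from bench import status
import numpy as np
from scipy.spatial.transform import Rotation as R
o=status.get_obs(); print({k:np.round(v,4).tolist() for k,v in o.items()}); print(R.from_quat(np.roll(o["orientation"],-1)).as_matrix().round(3))
E
```

```text
{'t': 1.8, 'joint_positions': [1.177, 0.1202, -0.3962, 1.6348, 0.0472, 1.3958, -0.0919], 'dq': [-0.1561, -0.6509, -0.1525, 0.7508, -0.23, -0.1539, -0.3006], 'joint_efforts': [1.7742, -30.1658, -0.0278, -28.1639, 0.5313, 0.2489, 0.5268], 'position': [276.9031, -342.9345, 388.3438], 'orientation': [0.0002, 0.9387, 0.3447, -0.0], 'ft_force': [0.8512, -0.3039, 0.8793], 'moment': [0.017, -0.0836, 0.0257], 'gripper_width': 51.3544}
[[ 0.762  0.647  0.   ]
 [ 0.647 -0.762 -0.   ]
 [-0.     0.    -1.   ]]
```

```bash
cat > kin.py <<'E'
import numpy as np
from scipy.spatial.transform import Rotation as R
from scipy.optimize import least_squares
import json,itertools
Rz=lambda a:R.from_euler('z',a).as_matrix(); Ry=lambda a:R.from_euler('y',a).as_matrix()
# p: yaw0, d1,d3,d5,d7, a_elbow(x before 4), a after 4, a6, yaw_tool
def fk(q,p,s):
    T=Rz(p[0]+s[0]*q[0]); x=np.array([0,0,p[1]]) 
    T=T@Ry(q[1]); x=x+T@[p[9],0,0]
    T=T@Rz(s[1]*q[2]); x=x+T@[p[5],0,p[2]]
    T=T@Ry(q[3]); x=x+T@[p[6],0,0]
    T=T@Rz(s[2]*q[4]); x=x+T@[0,0,p[3]]
    T=T@Ry(q[5]); x=x+T@[p[7],0,0]
    T=T@Rz(s[3]*q[6]+p[8]); x=x+T@[0,0,p[4]]
    return x,T
D=[([1.332,0.508,-0.238,1.501,0.126,1.149,-0.155],[210.43,-587.983,227.512],[-0.001,0.985,0.171,0]),
([1.3248,0.4381,-0.2427,1.178,0.1021,1.537,-0.1262],[210.486,-587.99,390.43],[0,.9853,.1711,.0001]),
([1.177,0.1202,-0.3962,1.6348,0.0472,1.3958,-0.0919],[276.9,-342.93,388.34],[.0002,.9387,.3447,0])]
try: D+=json.load(open('D.json'))
except Exception: pass
def fit():
    best=None
    for s in itertools.product([1,-1],repeat=4):
        for y0 in (-2.5,-1,0.5,2):
          for y1 in (0,1.57,3.14,-1.57):
            def f(p):
                r=[]
                for q,x,o in D:
                    a,T=fk(q,p,s); r+=list(a-x); r+=list(200*(T-R.from_quat(np.roll(o,-1)).as_matrix()).ravel())
                return np.r_[r,0.01*(p[[5,6,7,9]])]
            p0=np.array([y0,300,350,350,200,0,0,0,y1,0])
            m=least_squares(f,p0,max_nfev=60)
            if best is None or m.cost<best[0]: best=(m.cost,s,m.x)
    return best
if __name__=="__main__":
    b=fit(); print(b[0],b[1],b[2].round(2)); json.dump([list(b[1]),b[2].tolist()],open('kin.json','w'))
    for q,x,o in D:
        a,T=fk(q,b[2],b[1]); print((a-x).round(1), (T-R.from_quat(np.roll(o,-1)).as_matrix()).ravel().round(3))
E
python3 kin.py; python3 - <<'E'
from h import *
a=back("top",(397.7,81.2),85);b=back("top",(377.7,220.6),85);c=back("top",(365+268/3.3,60+557/3.3),85);print(a,b,c,(a-b)/np.linalg.norm(a-b),(c-b)/np.linalg.norm(c-b))
E
```

```text
0.14093271945623143 (-1, -1, -1, -1) [-3.00000e-02  4.38245e+03  5.86850e+02  3.79870e+02  4.52191e+03
 -2.90700e+01 -1.17100e+01  5.60000e-01  1.55000e+00  2.90500e+01]
[ 0.  0. -0.] [-0.     0.001 -0.     0.001  0.    -0.001 -0.     0.001 -0.   ]
[-0. -0. -0.] [ 0. -0. -0. -0. -0.  0. -0. -0. -0.]
[0. 0. 0.] [ 0. -0. -0. -0. -0.  0. -0. -0. -0.]
[ 879.43623438 -246.224902     85.        ] [ 497.55851001 -186.15493756   85.        ] [ 478.23296325 -363.89010191   85.        ] [ 0.98785307 -0.15539084  0.        ] [-0.10809515 -0.99414055  0.        ]
```

```bash
cat > plan.py <<'E'
from h import *
from bench import status
from scipy.spatial.transform import Rotation as R
import json,sys
def cur():
    o=status.get_obs(); return np.array(o["position"]),R.from_quat(np.roll(o["orientation"],-1)),o
def log():
    p,r,o=cur()
    try: D=json.load(open('D.json'))
    except Exception: D=[]
    D.append([list(map(float,o["joint_positions"])),list(map(float,p)),list(map(float,o["orientation"]))]); json.dump(D,open('D.json','w'))
    print("t",round(o["t"],2),"p",p.round(1),"q",np.round(o["joint_positions"],2),"F",np.round(o["ft_force"],1),"w",round(o["gripper_width"],1)); print(r.as_matrix().round(3).tolist())
def mk(z,y):  # tool R from z dir and y dir
    z=np.array(z,float);z/=np.linalg.norm(z);y=np.array(y,float);y-=z*(y@z);y/=np.linalg.norm(y)
    return R.from_matrix(np.column_stack([np.cross(y,z),y,z]))
def plan(P,Rt,n=None,f=0.6,start=None):
    p,r,_=cur() if start is None else (*start,None)
    rv=(r.inv()*Rt).as_rotvec(); d=np.array(P)-p
    m=max(1,int(np.ceil(max(np.linalg.norm(rv)/0.12,np.linalg.norm(d)/41)))); n=n or m
    x,R0=p,r
    for i in range(n):
        tr=r*R.from_rotvec(rv*(i+1)/n); w=(R0.inv()*tr).as_rotvec().round(3); s=(R0.inv().apply(p+d*(i+1)/n-x)/10).round(2)
        print([*map(float,w),*map(float,s),f]); x=x+R0.apply(s*10); R0=R0*R.from_rotvec(w)
    print("end",x.round(1)); return x,R0
E
python3 - <<'E'
from plan import *
log()
ym=np.array([.12,.993,0]);xm=np.array([.993,-.12,0])
s=plan([480,-60,380],mk([0,0,-1],xm))
s=plan([582,-110,230],mk([-.84*.12,-.84*.993,-.54],xm),start=s)
E
```

```text
t 1.8 p [ 276.9 -342.9  388.3] q [ 1.18  0.12 -0.4   1.63  0.05  1.4  -0.09] F [ 0.9 -0.3  0.9] w 51.4
[[0.762, 0.647, 0.0], [0.647, -0.762, -0.0], [-0.0, 0.0, -1.0]]
[0.0, 0.0, -0.083, 3.75, -0.94, 0.09, 0.6]
[0.0, 0.0, -0.083, 3.82, -0.62, 0.09, 0.6]
[0.0, 0.0, -0.083, 3.86, -0.3, 0.1, 0.6]
[0.0, 0.0, -0.083, 3.87, 0.02, 0.09, 0.6]
[0.0, 0.0, -0.083, 3.86, 0.33, 0.09, 0.6]
[0.0, 0.0, -0.083, 3.81, 0.66, 0.09, 0.6]
[0.0, 0.0, -0.083, 3.75, 0.97, 0.09, 0.6]
[0.0, 0.0, -0.083, 3.65, 1.28, 0.09, 0.6]
[0.0, 0.0, -0.083, 3.53, 1.58, 0.1, 0.6]
end [480. -60. 380.]
[0.0, -0.111, 0.0, -0.41, 1.19, 1.67, 0.6]
[0.0, -0.111, 0.0, -0.23, 1.19, 1.7, 0.6]
[0.0, -0.111, 0.0, -0.04, 1.19, 1.72, 0.6]
[0.0, -0.111, 0.0, 0.15, 1.19, 1.71, 0.6]
[0.0, -0.111, 0.0, 0.34, 1.2, 1.68, 0.6]
[0.0, -0.111, 0.0, 0.53, 1.19, 1.63, 0.6]
[0.0, -0.111, 0.0, 0.7, 1.19, 1.57, 0.6]
[0.0, -0.111, 0.0, 0.87, 1.19, 1.48, 0.6]
[0.0, -0.111, 0.0, 1.04, 1.19, 1.37, 0.6]
end [ 582.  -109.9  230. ]
```

Emit:
{"op": "move_arm", "data": {
  "moves": [
    [0, 0, -0.09, 3.7, -0.9, 0.1, 0.6],
    [0, 0, -0.09, 3.8, -0.6, 0.1, 0.6],
    [0, 0, -0.09, 3.8, -0.3, 0.1, 0.6],
    [0, 0, -0.09, 3.8, 0.1, 0.1, 0.6],
    [0, 0, -0.09, 3.8, 0.4, 0.1, 0.6],
    [0, 0, -0.09, 3.8, 0.7, 0.1, 0.6],
    [0, 0, -0.1, 3.7, 1.0, 0.1, 0.6],
    [0, 0, -0.1, 3.6, 1.4, 0.1, 0.6]
  ]
}}

```text
t: 2.47
position: [453.4, -91.9, 380.8]
orientation: [0.001, 0.749, 0.662, 0.0]
ft_force: [1.1, -0.5, 0.2]
gripper_width: 51.2
```

Emit:
{"op": "move_arm", "data": {
  "moves": [
    [0, -0.11, 0, 3.0, 1.5, 0.0, 0.6],
    [0, -0.11, 0, 0, 1.2, 0, 0.6],
    [0, -0.11, 0, 0, 1.2, 0, 0.6],
    [0, -0.11, 0, 0, 1.2, 0, 0.6]
  ]
}}

```text
t: 2.8
position: [507.0, -71.7, 381.3]
orientation: [0.144, 0.733, 0.645, -0.162]
ft_force: [-0.4, -1.4, -1.1]
gripper_width: 51.1
```

```bash
python3 -c "
from plan import *
log()"; python3 kin.py
```

```text
t 2.8 p [507.  -71.7 381.3] q [ 0.31  0.34 -0.73  1.52  0.59  1.61 -0.6 ] F [-0.4 -1.4 -1.1] w 51.1
[[0.115, 0.992, -0.051], [0.899, -0.126, -0.42], [-0.423, 0.003, -0.906]]
9.87683076264253 (-1, -1, -1, -1) [-2.0000e-02  2.0614e+02  5.7935e+02  3.8626e+02  3.2685e+02 -2.9750e+01
 -2.7800e+00  8.1900e+00  1.5500e+00  3.4970e+01]
[ 1.2 -0.7 -1.1] [-0.     0.    -0.     0.     0.    -0.001 -0.     0.001 -0.   ]
[0.4 0.1 0.6] [ 0.    -0.001 -0.    -0.001 -0.     0.    -0.    -0.    -0.   ]
[-0.2 -0.4  0.8] [ 0.    -0.001 -0.    -0.001 -0.     0.    -0.    -0.    -0.   ]
[-0.2 -0.4  0.8] [ 0. -0. -0. -0. -0. -0. -0. -0.  0.]
[-2.   0.1 -1.1] [-0.002 -0.    -0.01   0.    -0.003  0.001  0.    -0.01   0.   ]
```

```bash
cat > ik.py <<'E'
from plan import *
import kin
s,p=json.load(open('kin.json'))
L=np.array([[-3.08,3.08],[-0.24,2.05],[-1.43,1.35],[0,2.5],[-1.52,4.66],[.17,1.96],[-2.89,2.89]])
def ik(P,Rt,q0,n=1,seed=0):
    rng=np.random.default_rng(seed); best=None; M=Rt.as_matrix()
    for i in range(n):
        g=np.array(q0) if i==0 else rng.uniform(L[:,0],L[:,1])
        def f(q):
            x,T=kin.fk(q,p,s); return np.r_[x-P,150*(T-M).ravel(),1.5*(q-q0)]
        m=least_squares(f,np.clip(g,L[:,0]+.02,L[:,1]-.02),bounds=(L[:,0]+.01,L[:,1]-.01),max_nfev=150)
        x,T=kin.fk(m.x,p,s); e=(np.linalg.norm(x-P),np.linalg.norm(T-M))
        if best is None or m.cost<best[0]: best=(m.cost,m.x,e)
    return best
from scipy.optimize import least_squares
E
python3 - <<'E'
from ik import *
q=cur()[2]["joint_positions"]
ym=np.array([.12,.993,0]);xm=np.array([.993,-.12,0]);Z=np.array([0,0,1])
pad=np.array([573,-206,142]);
for th in (0.6,0.8,1.0,1.2):
    z=-np.sin(th)*ym-np.cos(th)*Z
    for nm,P in (("down",pad),("up",pad-5*ym+69*Z)):
        b=ik(P-3*z,mk(z,xm),q,6); print(th,nm,b[1].round(2),np.round(b[2],2))
# cone
for ph in (0,.3,.5):
    z=np.array([0,np.sin(ph),-np.cos(ph)])
    for sg in (1,-1):
        b=ik(np.array([503,284,25])-3*z,mk(z,[sg,0,0]),q,6); print("pick",ph,sg,b[1].round(2),np.round(b[2],2))
        for yaw in (-1.57,-1.2,-.8,-.4,0):
            zz=np.array([np.cos(ph)*np.cos(yaw),np.cos(ph)*np.sin(yaw),-np.sin(ph)]); yy=sg*np.array([-np.sin(yaw),np.cos(yaw),0])
            b2=ik(np.array([611,36,131])-3*zz,mk(zz,yy),b[1],6); print("  place",yaw,b2[1].round(2),np.round(b2[2],2))
E
```

```text
0.6 down [ 0.34  0.66 -0.6   1.76  0.99  1.27 -0.85] [0. 0.]
0.6 up [ 0.36  0.58 -0.62  1.68  0.92  1.35 -0.72] [0. 0.]
0.8 down [ 0.23  0.72 -0.55  1.78  1.11  1.4  -1.  ] [0.01 0.  ]
0.8 up [ 0.25  0.63 -0.57  1.72  1.06  1.46 -0.87] [0. 0.]
1.0 down [ 0.13  0.79 -0.5   1.79  1.2   1.54 -1.11] [0.01 0.  ]
1.0 up [ 0.15  0.69 -0.52  1.75  1.17  1.58 -0.99] [0. 0.]
1.2 down [ 0.05  0.87 -0.43  1.8   1.27  1.67 -1.21] [0.01 0.  ]
1.2 up [ 0.07  0.77 -0.45  1.77  1.25  1.71 -1.09] [0. 0.]
pick 0 1 [-0.16  0.74 -0.69  1.85  0.65  0.79 -1.21] [0.01 0.  ]
  place -1.57 [-0.55  1.11 -0.02  1.51  1.1   1.84 -1.15] [0.01 0.  ]
  place -1.2 [-0.61  1.04 -0.04  1.85  1.35  1.66 -1.35] [0. 0.]
  place -0.8 [-0.55  1.02 -0.16  2.2   1.72  1.71 -1.65] [0.01 0.  ]
  place -0.4 [-0.43  1.09 -0.17  2.49  2.16  1.95 -1.86] [3.36 0.03]
  place 0 [ 0.51  1.83 -1.42  2.49  3.62  1.95  0.16] [36.19  0.2 ]
pick 0 -1 [ 0.07  1.05 -1.36  1.83  1.1   1.27  1.51] [0.01 0.  ]
  place -1.57 [-0.47  1.12 -0.18  1.51  1.16  1.95  1.94] [0.01 0.  ]
  place -1.2 [-0.41  1.08 -0.39  1.85  1.44  1.95  1.74] [0. 0.]
 
[... 1120 characters left out ...]
.98  1.58 -1.07] [0.01 0.  ]
  place -1.2 [-0.41  0.78 -0.28  1.87  1.25  1.4  -1.13] [0. 0.]
  place -0.8 [-0.28  0.73 -0.49  2.17  1.63  1.36 -1.25] [0.01 0.  ]
  place -0.4 [ 0.    0.76 -0.8   2.43  2.04  1.47 -1.22] [0.02 0.  ]
  place 0 [ 0.49  1.   -1.42  2.49  2.27  1.53 -0.62] [7.43 0.06]
pick 0.5 -1 [ 0.37  1.11 -1.42  2.01  1.16  0.76  1.63] [0.01 0.  ]
  place -1.57 [-0.15  1.   -0.78  1.56  1.19  1.95  1.88] [0.01 0.  ]
  place -1.2 [-0.14  0.92 -0.82  1.85  1.38  1.8   1.91] [0. 0.]
  place -0.8 [-0.08  0.85 -0.88  2.16  1.65  1.67  1.93] [0. 0.]
  place -0.4 [ 0.09  0.84 -1.    2.42  2.01  1.61  2.01] [0.01 0.  ]
  place 0 [ 0.49  1.   -1.42  2.49  2.27  1.53  2.52] [7.44 0.06]
```

```bash
python3 - <<'E'
from ik import *
ym=np.array([.12,.993,0]);xm=np.array([.993,-.12,0]);Z=np.array([0,0,1])
th=1.0; z=-np.sin(th)*ym-np.cos(th)*Z; pad=np.array([573,-206,142])
print(cur()[0]); plan(pad-83*z,mk(z,xm))
E
```

```text
[506.9529839  -71.71254141 381.33697138]
[-0.0, -0.094, -0.001, 0.54, 1.36, 3.33, 0.6]
[-0.001, -0.094, -0.001, 0.85, 1.36, 3.26, 0.6]
[-0.0, -0.094, -0.001, 1.16, 1.36, 3.17, 0.6]
[-0.0, -0.093, -0.001, 1.44, 1.35, 3.05, 0.6]
[-0.001, -0.094, -0.001, 1.72, 1.36, 2.9, 0.6]
[-0.0, -0.094, -0.001, 1.98, 1.36, 2.73, 0.6]
end [ 581.4 -136.7  186.8]
```

Emit:
{"op": "move_arm", "data": {
  "moves": [
    [0, -0.094, 0, 0.5, 1.4, 3.3, 0.6],
    [0, -0.094, 0, 0.9, 1.4, 3.3, 0.6],
    [0, -0.094, 0, 1.2, 1.4, 3.2, 0.6],
    [0, -0.094, 0, 1.4, 1.3, 3.0, 0.6],
    [0, -0.094, 0, 1.7, 1.3, 2.9, 0.6],
    [0, -0.094, 0, 2.0, 1.3, 2.7, 0.6],
    [0, 0, 0, 0, 0, 0, 0.6]
  ]
}}

```text
t: 3.38
position: [577.0, -136.1, 169.3]
orientation: [0.31, 0.653, 0.585, -0.368]
ft_force: [-2.4, -0.8, -2.6]
gripper_width: 51.3
```

```bash
python3 - <<'E'
from plan import *
from bench import snapshot,nets
log()
p,r,o=cur(); z=r.as_matrix()[:,2]; 
a=snapshot("scene");b=snapshot("top")
cv2.imwrite('pics/scene1.png',a[:,:,::-1]);cv2.imwrite('pics/top1.png',b[:,:,::-1])
M=[p+3*z,[573,-206,142]]
cv2.imwrite('pics/c5.png',np.hstack([crop("scene",a,(170,190,270,290),4,'',M),crop("top",b,(340,130,440,230),4,'',M)]))
for c in ("scene","top"):
  for t in ("lever_pad","lever_pivot"): print(c,t,[(np.round(d["xyz"]).tolist(),round(d["confidence"],2)) for d in nets.spot_point(c,t)])
E
```

```text
t 3.38 p [ 577.  -136.1  169.3] q [-0.01  0.81 -0.5   1.69  1.07  1.65 -1.09] F [-2.4 -0.8 -2.6] w 51.3
[[0.044, 0.992, -0.118], [0.536, -0.123, -0.835], [-0.843, -0.026, -0.537]]
scene lever_pad []
scene lever_pivot []
top lever_pad [([575.0, -209.0, 138.0], 0.43)]
top lever_pivot [([567.0, -283.0, 174.0], 0.91)]
```

View pics/c5.png

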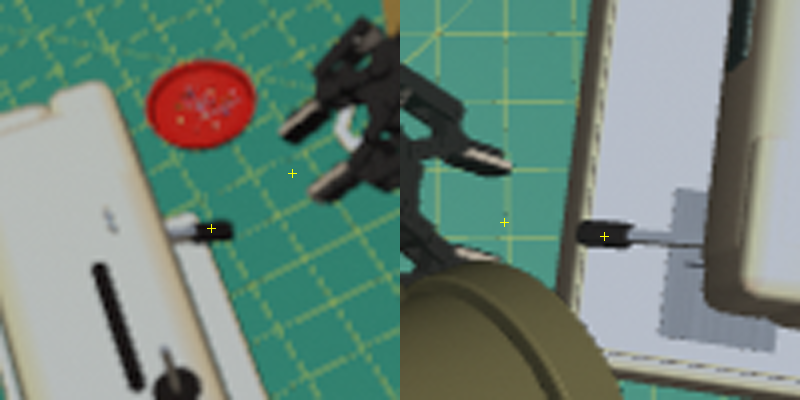

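The hand stands behind the lever with the fingers either side of its line. In the top crop the thumb pad is at about (390.8,188.8), which matches my estimate.

```bash
python3 - <<'E'
from ik import *
ym=np.array([.12,.993,0]);xm=np.array([.993,-.12,0]);Z=np.array([0,0,1])
th=1.0; z=-np.sin(th)*ym-np.cos(th)*Z; pad=np.array([573,-205,142])
s=plan(pad-50*z,mk(z,xm),3)
plan(pad-3*z,mk(z,xm),3,start=s)
E
```

```text
[-0.001, -0.002, -0.004, 0.12, 0.06, 1.15, 0.6]
[-0.001, -0.003, -0.003, 0.11, 0.05, 1.15, 0.6]
[-0.0, -0.002, -0.004, 0.13, 0.06, 1.15, 0.6]
end [ 578.1 -163.2  169. ]
[-0.0, -0.0, 0.0, -0.0, 0.0, 1.57, 0.6]
[-0.0, -0.0, 0.0, -0.0, 0.0, 1.57, 0.6]
[-0.0, -0.0, 0.0, -0.0, 0.0, 1.56, 0.6]
end [ 573.3 -202.4  143.6]
```

Emit:
{"op": "move_arm", "data": {
  "moves": [
    [0, 0, -0.004, 0.1, 0.05, 1.15, 0.6],
    [0, 0, -0.004, 0.1, 0.05, 1.15, 0.6],
    [0, 0, -0.004, 0.1, 0.05, 1.15, 0.6]
  ]
}}

```text
t: 3.93
position: [576.9, -165.1, 165.9]
orientation: [0.314, 0.657, 0.584, -0.36]
ft_force: [0.5, 0.2, 0.1]
gripper_width: 51.0
```

```bash
python3 - <<'E'
from ik import *
log()
ym=np.array([.12,.993,0]);xm=np.array([.993,-.12,0]);Z=np.array([0,0,1])
th=1.0; z=-np.sin(th)*ym-np.cos(th)*Z; pad=np.array([573,-205,142])
plan(pad-3*z,mk(z,xm),3)
E
```

```text
t 3.93 p [ 576.9 -165.1  165.9] q [ 0.03  0.8  -0.5   1.72  1.11  1.61 -1.09] F [0.5 0.2 0.1] w 51.0
[[0.059, 0.993, -0.106], [0.541, -0.121, -0.832], [-0.839, -0.008, -0.544]]
[-0.002, -0.002, 0.002, -0.06, 0.04, 1.45, 0.6]
[-0.001, -0.001, 0.002, -0.06, 0.03, 1.46, 0.6]
[-0.002, -0.002, 0.002, -0.05, 0.04, 1.45, 0.6]
end [ 573.4 -202.5  143.6]
```

Emit:
{"op": "move_arm", "data": {
  "moves": [
    [0, 0, 0, -0.05, 0.03, 1.45, 0.6],
    [0, 0, 0, -0.05, 0.03, 1.45, 0.6],
    [0, 0, 0, -0.05, 0.03, 1.45, 0.6],
    [0, 0, 0, 0, 0, 0, 0.6]
  ]
}}

```text
t: 4.27
position: [571.2, -204.9, 140.2]
orientation: [0.312, 0.656, 0.583, -0.363]
ft_force: [-0.1, -0.1, 0.2]
gripper_width: 51.1
```

```bash
python3 - <<'E'
from plan import *
from bench import snapshot,nets
log()
p,r,o=cur(); z=r.as_matrix()[:,2]; 
a=snapshot("scene");b=snapshot("top")
M=[p+3*z]
cv2.imwrite('pics/c6.png',np.hstack([crop("scene",a,(190,205,270,285),5,'',M),crop("top",b,(350,140,430,220),5,'',M)]))
E
```

```text
t 4.27 p [ 571.2 -204.9  140.2] q [ 0.09  0.82 -0.48  1.77  1.16  1.55 -1.11] F [-0.1 -0.1  0.2] w 51.1
[[0.055, 0.992, -0.112], [0.539, -0.124, -0.833], [-0.841, -0.014, -0.541]]
```

View pics/c6.png

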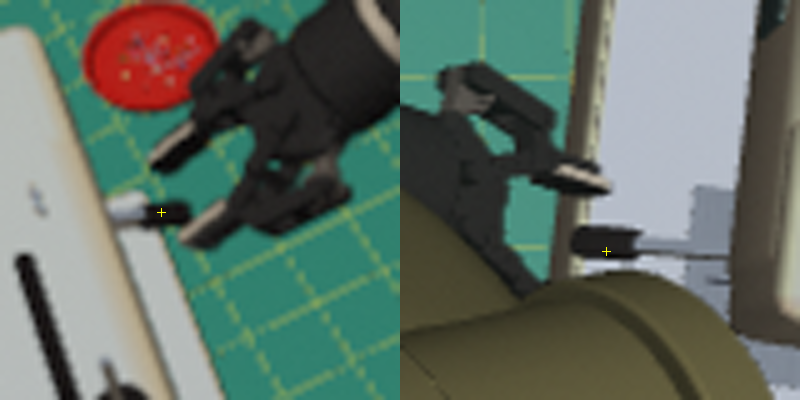

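The fingers straddle the thumb pad, which lies about 2.5 mm to +x of the grasp point. I'll shift to centre it, then close.

Emit:
{"op": "move_arm", "data": {
  "moves": [
    [0, 0, 0, 0, 0.2, 0.2, 0.5],
    [0, 0, 0, 0, 0, 0, 0],
    [0, 0, 0, 0, 0, 0, 0],
    [0, 0, 0, 0, 0, 0, 0],
    [0, 0, 0, 0, 0, 0, 0],
    [0, 0, 0, 0, 0, 0, 0]
  ],
  "grip_force": 40
}}

```text
t: 4.87
position: [575.2, -201.6, 140.7]
orientation: [0.313, 0.656, 0.585, -0.36]
ft_force: [0.2, 3.6, 0.8]
gripper_width: 14.1
```

```bash
python3 - <<'E'
from plan import *
from bench import snapshot,nets
log()
p,r,o=cur(); z=r.as_matrix()[:,2]; g=p+3*z
ym=np.array([.12,.993,0]);xm=np.array([.993,-.12,0]);Z=np.array([0,0,1])
# grip point arc: pivot est
piv=g-(80*np.cos(.38))*ym+30*Z; print("piv",piv)
s=None
for k in range(1,11):
    a=-.38+.092*k; th=1.0-.03*k
    zz=-np.sin(th)*ym-np.cos(th)*Z
    s=plan(piv+80*(np.cos(a)*ym+np.sin(a)*Z)-3*zz,mk(zz,xm),1,f=0.0,start=s or (p,r))
E
```

```text
t 4.87 p [ 575.2 -201.6  140.7] q [ 0.08  0.82 -0.48  1.76  1.16  1.55 -1.11] F [0.2 3.6 0.8] w 14.1
[[0.056, 0.993, -0.106], [0.542, -0.119, -0.832], [-0.839, -0.011, -0.544]]
piv [ 565.95006581 -277.91821319  169.03008301]
[-0.005, 0.025, 0.01, -0.49, -0.01, -0.6, 0.0]
end [ 575.4 -199.3  148. ]
[-0.0, 0.03, -0.0, -0.5, 0.0, -0.55, 0.0]
end [ 575.7 -197.6  155.3]
[-0.0, 0.03, -0.0, -0.53, 0.0, -0.51, 0.0]
end [ 575.8 -196.6  162.6]
[-0.0, 0.03, -0.0, -0.56, 0.0, -0.49, 0.0]
end [ 575.8 -196.2  170. ]
[-0.0, 0.03, -0.0, -0.59, 0.0, -0.45, 0.0]
end [ 575.8 -196.5  177.4]
[-0.0, 0.03, -0.0, -0.62, 0.0, -0.41, 0.0]
end [ 575.7 -197.5  184.8]
[-0.0, 0.03, -0.0, -0.64, 0.0, -0.37, 0.0]
end [ 575.5 -199.1  192. ]
[-0.0, 0.03, -0.0, -0.67, 0.0, -0.34, 0.0]
end [ 575.2 -201.4  199.1]
[-0.0, 0.03, -0.0, -0.68, 0.0, -0.29, 0.0]
end [ 574.8 -204.3  205.9]
[-0.0, 0.03, -0.0, -0.7, 0.0, -0.25, 0.0]
end [ 574.4 -207.8  212.4]
```

Emit:
{"op": "move_arm", "data": {
  "moves": [
    [0, 0.03, 0, -0.49, 0, -0.6, 0],
    [0, 0.03, 0, -0.5, 0, -0.55, 0],
    [0, 0.03, 0, -0.53, 0, -0.51, 0],
    [0, 0.03, 0, -0.56, 0, -0.49, 0],
    [0, 0.03, 0, -0.59, 0, -0.45, 0],
    [0, 0, 0, 0, 0, 0, 0]
  ]
}}

```text
t: 5.37
position: [575.8, -197.4, 178.3]
orientation: [0.268, 0.682, 0.606, -0.309]
ft_force: [-0.9, 1.1, -3.9]
gripper_width: 13.9
```

```bash
python3 - <<'E'
from plan import *
from bench import snapshot,nets
log()
p,r,o=cur(); z=r.as_matrix()[:,2]; g=p+3*z;print(g)
a=snapshot("scene");b=snapshot("top")
M=[g]
cv2.imwrite('pics/c7.png',np.hstack([crop("scene",a,(190,205,270,285),5,'',M),crop("top",b,(350,140,430,220),5,'',M)]))
E
```

```text
t 5.37 p [ 575.8 -197.4  178.3] q [ 0.17  0.71 -0.55  1.73  1.07  1.49 -0.97] F [-0.9  1.1 -3.9] w 13.9
[[0.074, 0.993, -0.097], [0.661, -0.122, -0.74], [-0.746, -0.01, -0.665]]
[ 575.49662343 -199.66584193  176.28596588]
```

View pics/c7.png

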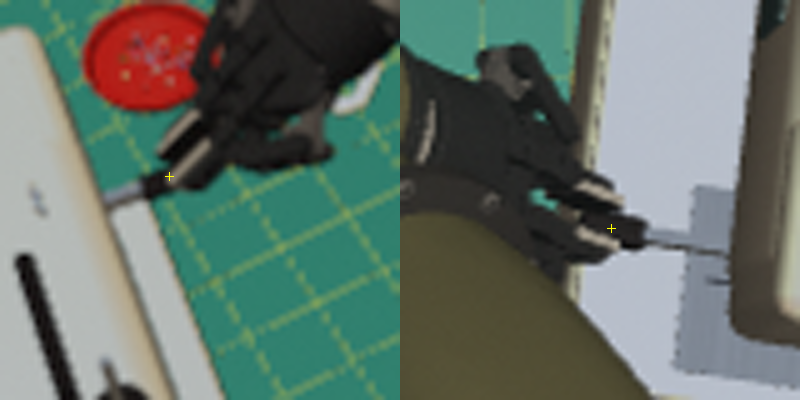

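The lever is rising in the pinch, with about 4 N of spring pull. I'll continue along the arc.

Emit:
{"op": "move_arm", "data": {
  "moves": [
    [0, 0.03, 0, -0.62, 0, -0.36, 0],
    [0, 0.03, 0, -0.64, 0, -0.32, 0],
    [0, 0.03, 0, -0.67, 0, -0.29, 0],
    [0, 0.03, 0, -0.68, 0, -0.26, 0],
    [0, 0.03, 0, -0.68, 0, -0.24, 0],
    [0, 0, 0, 0, 0, 0, 0]
  ]
}}

```text
t: 5.97
position: [574.4, -209.2, 211.9]
orientation: [0.221, 0.703, 0.625, -0.258]
ft_force: [-3.3, 8.0, 2.3]
gripper_width: 13.7
```

```bash
python3 - <<'E'
from plan import *
from bench import snapshot,nets
log()
p,r,o=cur(); z=r.as_matrix()[:,2]; g=p+3*z;print(g)
a=snapshot("scene");b=snapshot("top")
M=[g,[574,-212,211]]
cv2.imwrite('pics/c8.png',np.hstack([crop("scene",a,(190,205,270,285),5,'',M),crop("top",b,(350,140,430,220),5,'',M)]))
E
```

```text
t 5.97 p [ 574.4 -209.2  211.9] q [ 0.3   0.62 -0.61  1.69  0.98  1.43 -0.8 ] F [-3.3  8.   2.3] w 13.7
[[0.086, 0.993, -0.086], [0.764, -0.121, -0.634], [-0.639, -0.011, -0.769]]
[ 574.14132354 -211.10904689  209.54551936]
```

View pics/c8.png

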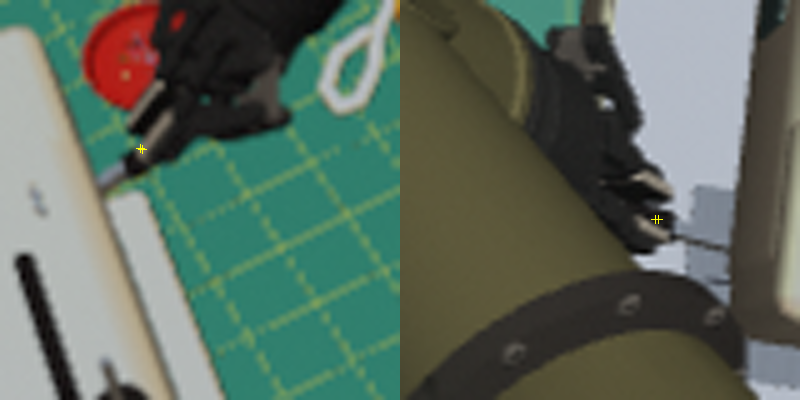

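Emit:
{"op": "move_arm", "data": {
  "moves": [
    [0, 0.02, 0, -0.3, 0, -0.2, 0],
    [0, 0, 0, -0.1, 0, -0.1, 0],
    [0, 0, 0, 0, 0, 0, 0],
    [0, 0, 0, 0, 0, 0, 0.5],
    [0, 0, 0, 0, 0, 0, 0.5],
    [0, 0, 0, 0, 0, 0, 0.6],
    [0, 0, 0, 0, 0, -1, 0.6],
    [0, 0, 0, 0, 0, -2, 0.6]
  ]
}}

```text
t: 6.73
position: [576.0, -194.5, 238.3]
orientation: [0.215, 0.705, 0.626, -0.254]
ft_force: [0.8, -0.4, 0.3]
gripper_width: 51.3
```

Emit:
{"op": "move_arm", "data": {
  "moves": [
    [0, 0, 0, 0, 0, -3, 0.9],
    [0, 0, 0, 0, 0, -3.5, 0.9],
    [0, 0, 0, 0, 0, -3.5, 0.9]
  ]
}}

```text
t: 6.98
position: [585.3, -129.9, 318.6]
orientation: [0.216, 0.705, 0.627, -0.252]
ft_force: [0.9, 0.2, 0.3]
gripper_width: 76.8
```

```bash
python3 - <<'E'
from plan import *
from bench import snapshot,nets
log()
a=snapshot("scene");b=snapshot("top")
M=[[574,-212,211]]
cv2.imwrite('pics/c9.png',np.hstack([crop("scene",a,(190,205,270,285),5,'',M),crop("top",b,(350,140,430,220),5,'',M)]))
E
```

```text
t 6.98 p [ 585.3 -129.9  318.6] q [ 0.19  0.55 -0.65  1.49  0.87  1.66 -0.7 ] F [0.9 0.2 0.3] w 76.8
[[0.087, 0.993, -0.085], [0.775, -0.121, -0.62], [-0.626, -0.012, -0.78]]
```

View pics/c9.png

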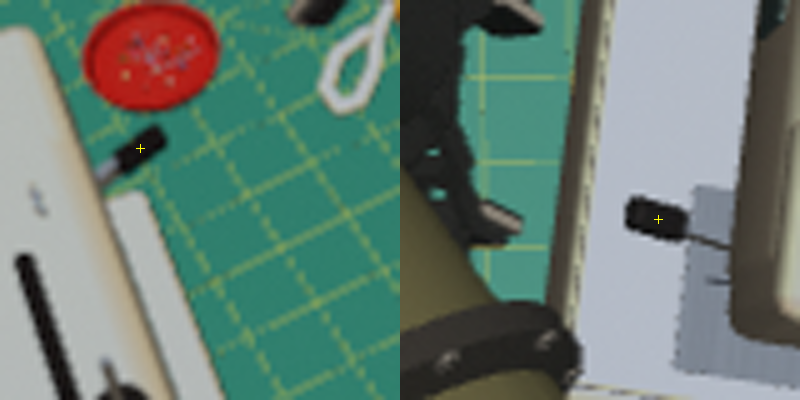

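The released lever stays up: both views show the thumb pad where 0.90 rad predicts, at top (401.5,184), scene (218,235). Now the cone.

```bash
python3 kin.py|head -3; python3 - <<'E'
from ik import *
ph=.3; z=np.array([0,np.sin(ph),-np.cos(ph)]); G=np.array([503,284,25])
s=plan(G-3*z-120*z,mk(z,[1,0,0]),f=1.0)
plan(G-3*z,mk(z,[1,0,0]),f=1.0,start=s)
E
```

```text
172.9014118311597 (-1, -1, -1, -1) [-2.0000e-02  2.3349e+02  5.8338e+02  3.8238e+02  3.5597e+02 -2.6580e+01
  5.0000e-02  5.2900e+00  1.5600e+00  3.3000e+01]
[ 6.4 -0.  -0.8] [ 0.001 -0.003 -0.    -0.003 -0.001 -0.001 -0.     0.001 -0.   ]
[-0.002, 0.088, -0.011, 3.58, -1.15, -0.76, 1.0]
[-0.003, 0.088, -0.01, 3.65, -1.1, -0.45, 1.0]
[-0.002, 0.089, -0.011, 3.69, -1.07, -0.13, 1.0]
[-0.003, 0.088, -0.01, 3.7, -1.02, 0.2, 1.0]
[-0.002, 0.088, -0.011, 3.67, -0.99, 0.53, 1.0]
[-0.002, 0.088, -0.01, 3.62, -0.95, 0.84, 1.0]
[-0.003, 0.088, -0.011, 3.55, -0.92, 1.15, 1.0]
[-0.002, 0.089, -0.011, 3.44, -0.88, 1.46, 1.0]
[-0.003, 0.088, -0.01, 3.3, -0.85, 1.76, 1.0]
[-0.002, 0.088, -0.011, 3.15, -0.83, 2.04, 1.0]
[-0.002, 0.088, -0.01, 2.97, -0.79, 2.3, 1.0]
end [503.  247.7 142.5]
[-0.0, 0.0, -0.0, -0.0, 0.0, 4.0, 1.0]
[-0.0, 0.0, -0.0, -0.0, 0.0, 4.0, 1.0]
[-0.0, 0.0, -0.0, -0.0, 0.01, 4.0, 1.0]
end [503.  283.1  27.9]
```

Emit:
{"op": "move_arm", "data": {
  "moves": [
    [0, 0.088, -0.01, 3.6, -1.15, -0.8, 1],
    [0, 0.088, -0.01, 3.6, -1.1, -0.5, 1],
    [0, 0.088, -0.01, 3.7, -1.1, -0.1, 1],
    [0, 0.088, -0.01, 3.7, -1.0, 0.2, 1],
    [0, 0.088, -0.01, 3.7, -1.0, 0.5, 1],
    [0, 0.088, -0.01, 3.6, -0.95, 0.8, 1],
    [0, 0.088, -0.01, 3.6, -0.9, 1.1, 1],
    [0, 0.088, -0.01, 3.4, -0.9, 1.4, 1]
  ]
}}

```text
t: 7.75
position: [524.9, 142.9, 189.0]
orientation: [-0.025, 0.723, 0.69, 0.0]
ft_force: [-0.5, 0.4, -0.2]
gripper_width: 85.4
```

```bash
python3 - <<'E'
from ik import *
log()
ph=.3; z=np.array([0,np.sin(ph),-np.cos(ph)]); G=np.array([503,284,25])
s=plan(G-3*z-100*z,mk(z,[1,0,0]),6,f=1.0)
E
```

```text
t 7.75 p [524.9 142.9 189. ] q [ 0.3   0.55 -0.92  1.75  0.44  1.09 -0.81] F [-0.5  0.4 -0.2] w 85.4
[[0.047, 0.998, -0.034], [0.998, -0.046, 0.036], [0.034, -0.035, -0.999]]
[-0.005, 0.044, -0.009, 1.79, -0.41, 1.17, 1.0]
[-0.004, 0.044, -0.008, 1.73, -0.4, 1.24, 1.0]
[-0.005, 0.044, -0.009, 1.69, -0.4, 1.32, 1.0]
[-0.004, 0.045, -0.008, 1.62, -0.38, 1.39, 1.0]
[-0.005, 0.044, -0.009, 1.57, -0.38, 1.46, 1.0]
[-0.004, 0.044, -0.009, 1.5, -0.37, 1.53, 1.0]
end [503.  253.5 123.4]
```

Emit:
{"op": "move_arm", "data": {
  "moves": [
    [-0.005, 0.044, -0.009, 1.8, -0.4, 1.2, 1],
    [-0.005, 0.044, -0.009, 1.7, -0.4, 1.2, 1],
    [-0.005, 0.044, -0.009, 1.7, -0.4, 1.3, 1],
    [-0.005, 0.044, -0.009, 1.6, -0.4, 1.4, 1],
    [-0.005, 0.044, -0.009, 1.6, -0.4, 1.5, 1],
    [-0.004, 0.044, -0.009, 1.5, -0.4, 1.5, 1],
    [0, 0, 0, 0, 0, 0, 1]
  ]
}}

```text
t: 8.33
position: [500.3, 252.2, 121.0]
orientation: [-0.105, 0.698, 0.701, 0.103]
ft_force: [-0.8, 0.2, -0.4]
gripper_width: 85.5
```

```bash
python3 - <<'E'
from ik import *
from bench import snapshot
log()
a=snapshot("scene");b=snapshot("top")
p,r,o=cur(); zz=r.as_matrix()[:,2]
M=[p+103*zz,[503,284,25],p+3*zz]
cv2.imwrite('pics/c10.png',np.hstack([crop("scene",a,(290,140,390,240),4,'',M),crop("top",b,(140,170,240,270),4,'',M)]))
ph=.3; z=np.array([0,np.sin(ph),-np.cos(ph)]); G=np.array([503,284,25])
s=plan(G-3*z,mk(z,[1,0,0]),4,f=1.0)
E
```

```text
t 8.33 p [500.3 252.2 121. ] q [ 0.28  0.65 -0.98  1.93  0.43  0.69 -0.86] F [-0.8  0.2 -0.4] w 85.5
[[-0.004, 1.0, -0.004], [0.956, 0.005, 0.292], [0.292, -0.003, -0.956]]
[-0.0, 0.002, 0.001, 0.09, 0.02, 2.5, 1.0]
[-0.001, 0.001, 0.0, 0.08, 0.02, 2.51, 1.0]
[0.0, 0.002, 0.001, 0.07, 0.02, 2.5, 1.0]
[-0.0, 0.002, 0.001, 0.08, 0.02, 2.51, 1.0]
end [503.  283.2  27.8]
```

View pics/c10.png

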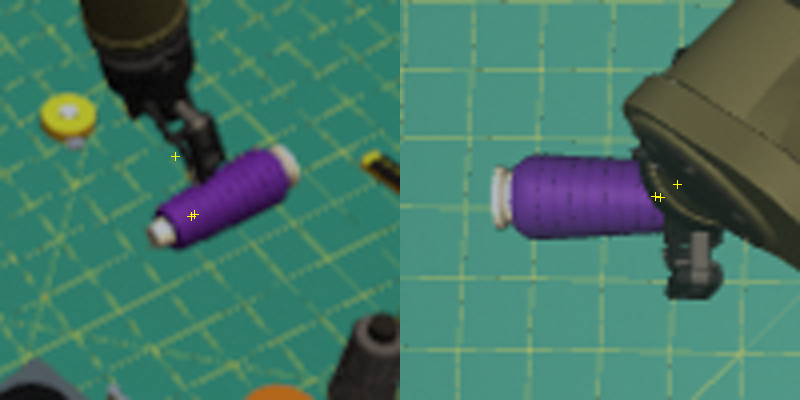

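Emit:
{"op": "move_arm", "data": {
  "moves": [
    [0, 0.002, 0, 0.1, 0, 2.5, 1],
    [0, 0.002, 0, 0.1, 0, 2.5, 1],
    [0, 0.002, 0, 0.1, 0, 2.5, 1],
    [0, 0, 0, 0.05, 0, 1.5, 1],
    [0, 0, 0, 0, 0, 0.5, 1],
    [0, 0, 0, 0, 0, 0, 1]
  ]
}}

```text
t: 8.93
position: [502.8, 282.6, 33.0]
orientation: [-0.105, 0.698, 0.7, 0.106]
ft_force: [-0.1, -0.3, -0.5]
gripper_width: 85.5
```

```bash
python3 - <<'E'
from ik import *
log()
ph=.3; z=np.array([0,np.sin(ph),-np.cos(ph)]); G=np.array([503,284,26])
s=plan(G-3*z,mk(z,[1,0,0]),1,f=1.0)
E
```

```text
t 8.93 p [502.8 282.6  33. ] q [ 0.12  0.76 -0.81  1.98  0.56  0.5  -0.97] F [-0.1 -0.3 -0.5] w 85.5
[[-0.003, 1.0, -0.0], [0.955, 0.003, 0.295], [0.295, 0.001, -0.955]]
[-0.0, 0.0, 0.003, -0.07, 0.02, 0.41, 1.0]
end [503.  283.2  28.9]
```

Emit:
{"op": "move_arm", "data": {
  "moves": [
    [0, 0, 0, 0, 0, 0.35, 1],
    [0, 0, 0, 0, 0, 0, 0.2],
    [0, 0, 0, 0, 0, 0, 0.2],
    [0, 0, 0, 0, 0, 0, 0.2],
    [0, 0, 0, 0, 0, 0, 0.2],
    [0, 0, 0, 0, 0, 0, 0.2]
  ],
  "grip_force": 50
}}

```text
t: 9.43
position: [502.7, 283.6, 31.0]
orientation: [-0.105, 0.698, 0.7, 0.106]
ft_force: [-2.4, -4.7, 10.8]
gripper_width: 42.1
```

Emit:
{"op": "move_arm", "data": {
  "moves": [
    [0, 0, 0, -0.3, 0, -1, 0.2],
    [0, 0, 0, -0.6, 0, -2, 0.2],
    [0, 0, 0, -0.6, 0, -2, 0.2],
    [0, 0, 0, -0.6, 0, -2, 0.2],
    [0, 0, 0, -0.6, 0, -2, 0.2]
  ]
}}

```text
t: 9.85
position: [502.1, 230.1, 108.7]
orientation: [-0.106, 0.698, 0.7, 0.106]
ft_force: [-0.5, -0.3, -2.2]
gripper_width: 41.5
```

```bash
python3 - <<'E'
from ik import *
from bench import snapshot
log()
a=snapshot("scene");b=snapshot("top")
p,r,o=cur(); zz=r.as_matrix()[:,2]
M=[p+3*zz]
cv2.imwrite('pics/c11.png',np.hstack([crop("scene",a,(290,130,390,230),4,'',M),crop("top",b,(140,170,240,270),4,'',M)]))
E
```

```text
t 9.85 p [502.1 230.1 108.7] q [ 0.33  0.66 -0.98  1.95  0.45  0.67 -0.83] F [-0.5 -0.3 -2.2] w 41.5
[[-0.003, 1.0, -0.001], [0.955, 0.003, 0.296], [0.296, 0.0, -0.955]]
```

View pics/c11.png

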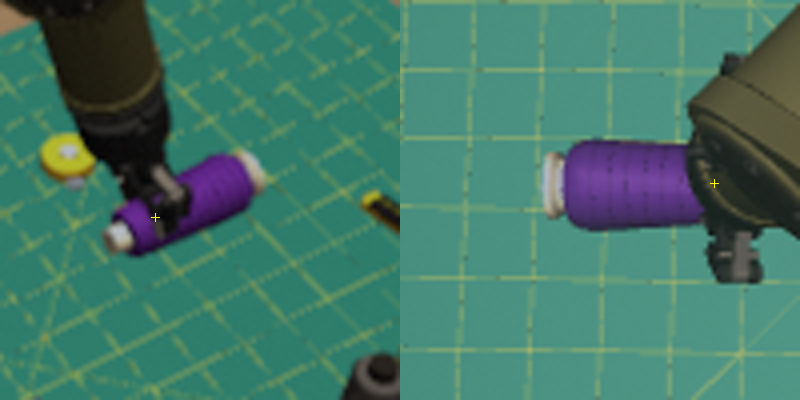

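```bash
python3 - <<'E'
from ik import *
p,r,o=cur()
ph=.25; yaw=-1.2
zz=np.array([np.cos(ph)*np.cos(yaw),np.cos(ph)*np.sin(yaw),-np.sin(ph)]); yy=np.array([-np.sin(yaw),np.cos(yaw),0])
for G in ([590,80,230],[611,36,190],[611,36,131]):
    b=ik(np.array(G)-3*zz,mk(zz,yy),o["joint_positions"],4); print(b[1].round(2),b[2])
s=plan(np.array([590,80,230])-3*zz,mk(zz,yy),16,f=0.2)
E
```

```text
[-0.52  0.82 -0.39  1.8   1.24  1.78 -1.17] (np.float64(0.0043540022409769225), np.float64(0.00011589455067496419))
[-0.46  0.87 -0.35  1.84  1.31  1.71 -1.22] (np.float64(0.0034345205781940273), np.float64(0.00012173526177524962))
[-0.48  0.96 -0.31  1.85  1.32  1.66 -1.31] (np.float64(0.003463626759145953), np.float64(0.0001283416984770335))
[-0.012, -0.1, -0.023, -0.65, 0.53, -0.99, 0.2]
[-0.013, -0.1, -0.022, -0.76, 0.53, -0.91, 0.2]
[-0.012, -0.1, -0.023, -0.86, 0.53, -0.83, 0.2]
[-0.013, -0.1, -0.023, -0.95, 0.51, -0.73, 0.2]
[-0.012, -0.1, -0.023, -1.02, 0.5, -0.63, 0.2]
[-0.013, -0.1, -0.022, -1.1, 0.48, -0.51, 0.2]
[-0.012, -0.1, -0.023, -1.15, 0.46, -0.39, 0.2]
[-0.013, -0.1, -0.023, -1.19, 0.44, -0.27, 0.2]
[-0.012, -0.1, -0.023, -1.23, 0.41, -0.15, 0.2]
[-0.013, -0.1, -0.023, -1.24, 0.38, -0.01, 0.2]
[-0.012, -0.1, -0.022, -1.25, 0.36, 0.11, 0.2]
[-0.012, -0.1, -0.023, -1.23, 0.33, 0.24, 0.2]
[-0.013, -0.1, -0.023, -1.21, 0.29, 0.37, 0.2]
[-0.012, -0.1, -0.023, -1.18, 0.26, 0.49, 0.2]
[-0.013, -0.1, -0.022, -1.13, 0.23, 0.61, 0.2]
[-0.012, -0.1, -0.023, -1.06, 0.2, 0.72, 0.2]
end [588.9  82.7 230.7]
```

Emit:
{"op": "move_arm", "data": {
  "moves": [
    [-0.012, -0.1, -0.023, -0.65, 0.5, -1.0, 0.2],
    [-0.012, -0.1, -0.023, -0.75, 0.5, -0.9, 0.2],
    [-0.012, -0.1, -0.023, -0.85, 0.5, -0.8, 0.2],
    [-0.012, -0.1, -0.023, -0.95, 0.5, -0.7, 0.2],
    [-0.012, -0.1, -0.023, -1.0, 0.5, -0.6, 0.2],
    [-0.012, -0.1, -0.023, -1.1, 0.5, -0.5, 0.2],
    [-0.012, -0.1, -0.023, -1.15, 0.5, -0.4, 0.2],
    [-0.012, -0.1, -0.023, -1.2, 0.4, -0.3, 0.2]
  ]
}}

```text
t: 10.62
position: [545.1, 159.6, 168.0]
orientation: [0.219, 0.622, 0.74, -0.132]
ft_force: [-0.2, 0.3, -4.2]
gripper_width: 42.0
```

```bash
python3 - <<'E'
from ik import *
log()
ph=.25; yaw=-1.2
zz=np.array([np.cos(ph)*np.cos(yaw),np.cos(ph)*np.sin(yaw),-np.sin(ph)]); yy=np.array([-np.sin(yaw),np.cos(yaw),0])
s=plan(np.array([595,70,230])-3*zz,mk(zz,yy),8,f=0.2)
E
```

```text
t 10.62 p [545.1 159.6 168. ] q [-0.24  0.61 -0.64  1.74  0.83  1.32 -1.06] F [-0.2  0.3 -4.2] w 42.0
[[-0.13, 0.979, 0.16], [0.863, 0.191, -0.469], [-0.489, 0.077, -0.869]]
[-0.012, -0.1, -0.022, -1.4, 0.45, -0.08, 0.2]
[-0.012, -0.1, -0.021, -1.41, 0.42, 0.07, 0.2]
[-0.012, -0.1, -0.022, -1.4, 0.39, 0.22, 0.2]
[-0.013, -0.099, -0.022, -1.38, 0.35, 0.36, 0.2]
[-0.012, -0.1, -0.022, -1.35, 0.32, 0.5, 0.2]
[-0.012, -0.1, -0.021, -1.3, 0.28, 0.64, 0.2]
[-0.012, -0.1, -0.022, -1.23, 0.25, 0.76, 0.2]
[-0.012, -0.1, -0.022, -1.16, 0.21, 0.89, 0.2]
end [593.9  72.7 230.8]
```

Emit:
{"op": "move_arm", "data": {
  "moves": [
    [-0.012, -0.1, -0.022, -1.4, 0.45, -0.1, 0.2],
    [-0.012, -0.1, -0.022, -1.4, 0.4, 0.1, 0.2],
    [-0.012, -0.1, -0.022, -1.4, 0.4, 0.2, 0.2],
    [-0.012, -0.1, -0.022, -1.4, 0.35, 0.4, 0.2],
    [-0.012, -0.1, -0.022, -1.35, 0.3, 0.5, 0.2],
    [-0.012, -0.1, -0.022, -1.3, 0.3, 0.6, 0.2],
    [-0.012, -0.1, -0.022, -1.2, 0.25, 0.8, 0.2],
    [-0.012, -0.1, -0.022, -1.2, 0.2, 0.9, 0.2]
  ]
}}

```text
t: 11.28
position: [593.9, 72.8, 228.9]
orientation: [0.505, 0.444, 0.653, -0.347]
ft_force: [-1.2, 0.6, -2.5]
gripper_width: 42.1
```

```bash
python3 - <<'E'
from ik import *
from bench import snapshot,nets
log()
a=snapshot("scene");b=snapshot("top")
p,r,o=cur(); zz=r.as_matrix()[:,2]; g=p+3*zz
M=[g,g-[0,0,110],g+[0,0,45]]
print(g)
cv2.imwrite('pics/scene2.png',a[:,:,::-1]);cv2.imwrite('pics/top2.png',b[:,:,::-1])
cv2.imwrite('pics/c12.png',np.hstack([crop("scene",a,(250,170,330,270),5,'',M),crop("top",b,(240,110,320,210),5,'',M)]))
for c in ("scene","top"):
  for t in ("cone_mid","cone_grip"): print(c,t,[(np.round(d["xyz"]).tolist(),round(d["confidence"],2)) for d in nets.spot_point(c,t)])
E
```

```text
t 11.28 p [593.9  72.8 228.9] q [-0.53  0.83 -0.37  1.79  1.23  1.77 -1.15] F [-1.2  0.6 -2.5] w 42.1
[[-0.094, 0.931, 0.352], [0.23, 0.365, -0.902], [-0.969, -0.004, -0.248]]
[594.24745198  68.54124846 226.25928739]
scene cone_mid [([599.0, 68.0, 195.0], 0.69), ([366.0, -131.0, -3.0], 0.22)]
scene cone_grip [([599.0, 70.0, 226.0], 0.73)]
top cone_mid [([593.0, 63.0, 197.0], 0.8)]
top cone_grip [([596.0, 64.0, 234.0], 0.68)]
```

View pics/c12.png

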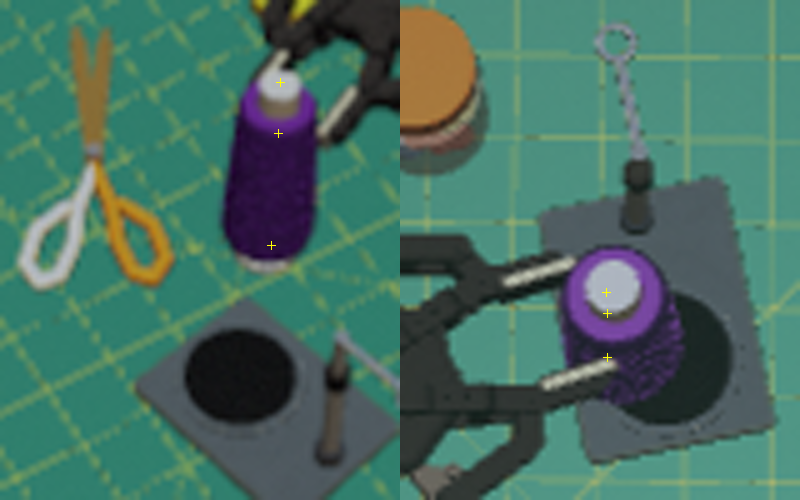

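The cone now hangs upright above the stand, clear of the mast. The fingertips hold it a bit behind its axis. Before lowering I'll fit its exact tilt and offset from both pictures.

```bash
cat > fit.py <<'E'
from h import *
from scipy.optimize import minimize
prof=[(0,22),(5,22),(5,18),(13,18),(28,30),(134,24),(139,22)]  # violet part used: 13..139
def outline(c,mid,ax,hs,S,box):
    ax=ax/np.linalg.norm(ax); u=np.cross(ax,[1,0,0]);u/=np.linalg.norm(u);v=np.cross(ax,u)
    th=np.linspace(0,2*np.pi,40,endpoint=False); p=camera_params(c); T=np.linalg.inv(p["cam_to_world"]); f=210/np.tan(np.radians(p["fovy"]/2))
    m=np.zeros(((box[3]-box[1])*S,(box[2]-box[0])*S),np.uint8); prev=None
    for h,r in hs:
        P=mid+ax*(h-77.5)+r*(np.cos(th)[:,None]*u+np.sin(th)[:,None]*v)
        q=P@T[:3,:3].T+T[:3,3]; uv=np.c_[p["cx"]+f*q[:,0]/q[:,2],p["cy"]+f*q[:,1]/q[:,2]]
        uv=(uv+0.5-[box[0],box[1]])*S
        if prev is not None: cv2.fillConvexPoly(m,cv2.convexHull(np.r_[prev,uv].astype(np.float32)).round().astype(np.int32),255)
        prev=uv
    return m>0
W=[(10,25),(20,28),(28,30),(134,24),(139,22)]
def fitcone(imgs,mid0,boxes,S=4,hs=W,verb=1):
    obs={}
    for c,im in imgs.items():
        b=boxes[c]; k=cv2.resize(np.ascontiguousarray(im[b[1]:b[3],b[0]:b[2]]),None,fx=S,fy=S,interpolation=cv2.INTER_CUBIC)
        hsv=cv2.cvtColor(k,cv2.COLOR_RGB2HSV); vio=cv2.inRange(hsv,(122,80,30),(155,255,255))>0
        green=cv2.inRange(hsv,(70,60,70),(100,255,255))>0
        obs[c]=(vio,green|(k.min(2)>95),b)
    def cost(x):
        t=0
        for c,(vio,bg,b) in obs.items():
            m=outline(c,np.array([x[0],x[1],x[2]]),np.array([x[3],x[4],1]),hs,S,b)
            t+=(vio&~m).sum()+(m&bg).sum()+0.3*(m&~vio).sum()
        return t
    x0=np.r_[mid0,0,0]
    sim=np.vstack([x0]+[x0+d for d in np.diag([4,4,4,.05,.05])])
    r=minimize(cost,x0,method='Nelder-Mead',options=dict(initial_simplex=sim,maxfev=400,xatol=.1,fatol=1))
    r2=minimize(cost,r.x,method='Nelder-Mead',options=dict(initial_simplex=np.vstack([r.x]+[r.x+d for d in np.diag([-3,-3,3,-.04,.04])]),maxfev=400,xatol=.1,fatol=1))
    return r2.x,r2.fun,cost(x0)
E
python3 - <<'E'
from fit import *
im={c:cv2.imread(f'pics/{c}2.png')[:,:,::-1] for c in("scene","top")}
bx={"scene":(280,175,325,232),"top":(265,150,305,198)}
print(fitcone(im,[596,66,194],bx))
for c in bx: print(c,fitcone({c:im[c]},[596,66,194],bx))
E
```

```text
(array([5.96898865e+02, 6.25588630e+01, 1.95547374e+02, 3.71393961e-02,
       2.45946239e-02]), np.float64(5089.200000000001), np.float64(6100.4))
scene (array([ 5.95455254e+02,  6.47512190e+01,  1.87138788e+02,  2.05853798e-01,
       -1.22640544e-01]), np.float64(833.6), np.float64(1967.0))
top (array([ 5.95989279e+02,  6.24492308e+01,  1.96110235e+02, -9.33928336e-03,
        5.23740179e-02]), np.float64(2995.1), np.float64(4133.4))
```

```bash
python3 - <<'E'
from ik import *
p,r,o=cur()
s=plan(p+[16,-28.5,-40],r,4,f=0.2)
s=plan(p+[16,-28.5,-85],r,6,f=0.2,start=s)
print((r.inv().apply([0,0,-1])/10).round(3))
E
```

```text
[0.0, 0.0, 0.0, 0.76, 0.12, 1.04, 0.2]
[0.0, 0.0, 0.0, 0.76, 0.11, 1.03, 0.2]
[0.0, 0.0, 0.0, 0.76, 0.12, 1.04, 0.2]
[0.0, 0.0, 0.0, 0.77, 0.12, 1.04, 0.2]
end [609.6  43.5 189.6]
[0.0, 0.0, 0.0, 0.72, 0.0, 0.19, 0.2]
[0.0, 0.0, 0.0, 0.73, 0.0, 0.19, 0.2]
[0.0, 0.0, 0.0, 0.72, 0.0, 0.19, 0.2]
[0.0, 0.0, 0.0, 0.73, 0.0, 0.19, 0.2]
[0.0, 0.0, 0.0, 0.72, 0.01, 0.19, 0.2]
[0.0, 0.0, 0.0, 0.73, -0.0, 0.19, 0.2]
end [609.6  43.5 144.7]
[0.097 0.    0.025]
```

Emit:
{"op": "move_arm", "data": {
  "moves": [
    [0, 0, 0, 0.75, 0.12, 1.04, 0.2],
    [0, 0, 0, 0.75, 0.12, 1.04, 0.2],
    [0, 0, 0, 0.75, 0.12, 1.04, 0.2],
    [0, 0, 0, 0.75, 0.12, 1.04, 0.2],
    [0, 0, 0, 0.72, 0, 0.19, 0.2],
    [0, 0, 0, 0.72, 0, 0.19, 0.2],
    [0, 0, 0, 0.72, 0, 0.19, 0.2],
    [0, 0, 0, 0.72, 0, 0.19, 0.2]
  ]
}}

```text
t: 12.25
position: [609.7, 42.7, 159.6]
orientation: [0.504, 0.446, 0.653, -0.347]
ft_force: [-0.3, 1.0, -2.1]
gripper_width: 41.9
```

Emit:
{"op": "move_arm", "data": {
  "moves": [
    [0, 0, 0, 0.6, 0, 0.15, 0.2],
    [0, 0, 0, 0.3, 0, 0.08, 0.2],
    [0, 0, 0, 0, 0, 0, 0.2]
  ]
}}

```text
t: 12.5
position: [609.6, 42.5, 150.4]
orientation: [0.504, 0.446, 0.653, -0.347]
ft_force: [-0.1, 0.5, -2.4]
gripper_width: 42.1
```

```bash
python3 - <<'E'
from ik import *
from bench import snapshot,nets
log()
a=snapshot("scene");b=snapshot("top")
p,r,o=cur(); zz=r.as_matrix()[:,2]; g=p+3*zz
print(g)
cv2.imwrite('pics/scene3.png',a[:,:,::-1]);cv2.imwrite('pics/top3.png',b[:,:,::-1])
M=[[611,36,20]]
cv2.imwrite('pics/c13.png',np.hstack([crop("scene",a,(260,180,340,280),5,'',M),crop("top",b,(250,110,330,210),5,'',M)]))
for c in ("scene","top"):
  for t in ("cone_mid","pad"): print(c,t,[(np.round(d["xyz"]).tolist(),round(d["confidence"],2)) for d in nets.spot_point(c,t)])
E
```

```text
t 12.5 p [609.6  42.5 150.4] q [-0.49  0.94 -0.34  1.82  1.28  1.7  -1.26] F [-0.1  0.5 -2.4] w 42.1
[[-0.094, 0.932, 0.349], [0.232, 0.361, -0.903], [-0.968, -0.004, -0.25]]
[610.81868807  39.70776745 150.68825355]
scene cone_mid [([614.0, 34.0, 116.0], 0.62)]
scene pad [([245.0, -362.0, 18.0], 0.79), ([610.0, 36.0, 20.0], 0.61)]
top cone_mid [([607.0, 36.0, 118.0], 0.9), ([365.0, -131.0, 3.0], 0.61)]
top pad [([244.0, -361.0, 22.0], 0.95)]
```

View pics/c13.png

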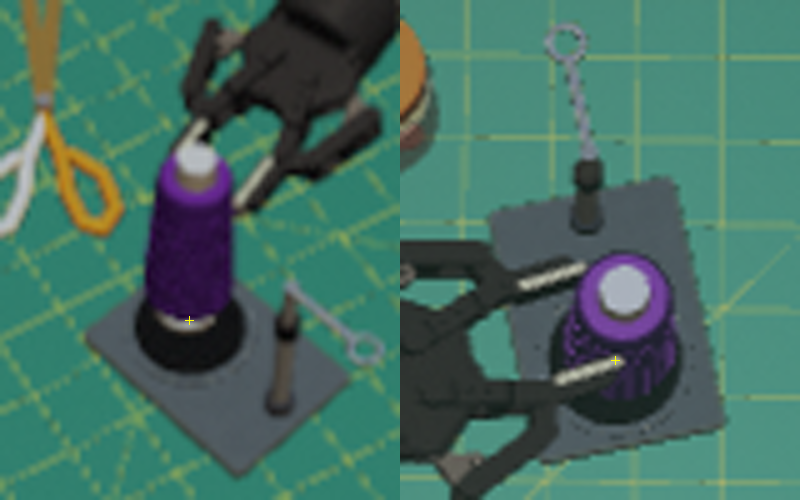

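The cone hangs about 20 mm above the pad. Its foot projects onto the pad's middle in both views: in the scene view the foot comes down at about (298,245), where the pad is centred. I'll lower it slowly while watching the force.

Emit:
{"op": "move_arm", "data": {
  "moves": [
    [0, 0, 0, 0.4, 0, 0.1, 0.2],
    [0, 0, 0, 0.4, 0, 0.1, 0.2],
    [0, 0, 0, 0.3, 0, 0.08, 0.2],
    [0, 0, 0, 0.2, 0, 0.05, 0.2],
    [0, 0, 0, 0.1, 0, 0.03, 0.2],
    [0, 0, 0, 0, 0, 0, 0.2]
  ]
}}

```text
t: 13.3
position: [609.6, 42.1, 136.5]
orientation: [0.504, 0.446, 0.653, -0.347]
ft_force: [-0.3, 0.4, -2.6]
gripper_width: 42.2
```

Emit:
{"op": "move_arm", "data": {
  "moves": [
    [0, 0, 0, 0.1, 0, 0.03, 0.2],
    [0, 0, 0, 0.1, 0, 0.02, 0.2],
    [0, 0, 0, 0.1, 0, 0.03, 0.2]
  ]
}}

```text
t: 13.55
position: [609.7, 42.2, 133.8]
orientation: [0.504, 0.446, 0.653, -0.347]
ft_force: [-0.3, 0.6, -3.3]
gripper_width: 42.0
```

Emit:
{"op": "move_arm", "data": {
  "moves": [
    [0, 0, 0, 0.1, 0, 0.02, 0.2],
    [0, 0, 0, 0.1, 0, 0.03, 0.2]
  ]
}}

```text
t: 13.72
position: [609.7, 42.2, 131.7]
orientation: [0.504, 0.446, 0.653, -0.347]
ft_force: [0.5, -0.1, -2.4]
gripper_width: 42.0
```

Emit:
{"op": "move_arm", "data": {
  "moves": [
    [0, 0, 0, 0.1, 0, 0.02, 0.2]
  ]
}}

```text
t: 13.8
position: [609.7, 42.2, 130.6]
orientation: [0.504, 0.446, 0.653, -0.347]
ft_force: [0.2, 0.2, -2.1]
gripper_width: 42.1
```

Emit:
{"op": "move_arm", "data": {
  "moves": [
    [0, 0, 0, 0.1, 0, 0.02, 0.2]
  ]
}}

```text
t: 13.88
position: [609.6, 42.3, 129.6]
orientation: [0.504, 0.446, 0.653, -0.347]
ft_force: [-0.5, -0.7, -2.9]
gripper_width: 41.8
```

Emit:
{"op": "move_arm", "data": {
  "moves": [
    [0, 0, 0, 0.1, 0, 0.02, 0.2]
  ]
}}

```text
t: 13.97
position: [609.7, 42.0, 129.5]
orientation: [0.505, 0.446, 0.652, -0.348]
ft_force: [-2.0, 0.3, 4.3]
gripper_width: 42.4
```

Emit:
{"op": "move_arm", "data": {
  "moves": [
    [0, 0, 0, 0.1, 0, 0.02, 0.2]
  ]
}}

```text
t: 14.05
position: [609.7, 41.8, 129.4]
orientation: [0.506, 0.446, 0.651, -0.348]
ft_force: [-1.9, 0.9, 9.5]
gripper_width: 41.9
```

Contact: the force went from -2.5 to +9.5 N. I'll ease off 1 mm and check the tilt before releasing.

Emit:
{"op": "move_arm", "data": {
  "moves": [
    [0, 0, 0, -0.1, 0, -0.02, 0.2],
    [0, 0, 0, 0, 0, 0, 0.2]
  ]
}}

```text
t: 14.22
position: [609.7, 42.1, 129.5]
orientation: [0.505, 0.446, 0.652, -0.347]
ft_force: [-1.2, 0.0, 3.7]
gripper_width: 42.2
```

```bash
python3 - <<'E'
from plan import *
from fit import *
from bench import snapshot,nets
log()
a=snapshot("scene");b=snapshot("top")
cv2.imwrite('pics/scene4.png',a[:,:,::-1]);cv2.imwrite('pics/top4.png',b[:,:,::-1])
M=[[611,36,20],[611,36,175]]
cv2.imwrite('pics/c14.png',np.hstack([crop("scene",a,(260,180,340,280),5,'',M),crop("top",b,(250,110,330,210),5,'',M)]))
for c in ("scene","top"):
  for t in ("cone_mid",): print(c,t,[(np.round(d["xyz"]).tolist(),round(d["confidence"],2)) for d in nets.spot_point(c,t)])
im={"scene":a,"top":b}
bx={"scene":(275,195,322,262),"top":(270,150,318,205)}
print(fitcone(im,[611,36,97.5],bx))
E
```

```text
t 14.22 p [609.7  42.1 129.5] q [-0.49  0.98 -0.34  1.82  1.29  1.69 -1.3 ] F [-1.2  0.   3.7] w 42.2
[[-0.092, 0.933, 0.349], [0.231, 0.361, -0.904], [-0.969, -0.003, -0.249]]
scene cone_mid [([617.0, 40.0, 97.0], 0.77), ([364.0, -133.0, -2.0], 0.68)]
top cone_mid [([610.0, 37.0, 93.0], 0.96), ([366.0, -133.0, 5.0], 0.61)]
(array([ 6.12464325e+02,  3.44209658e+01,  9.33481320e+01,  2.19651501e-02,
       -2.76093449e-05]), np.float64(4101.0), np.float64(4497.0))
```

View pics/c14.png

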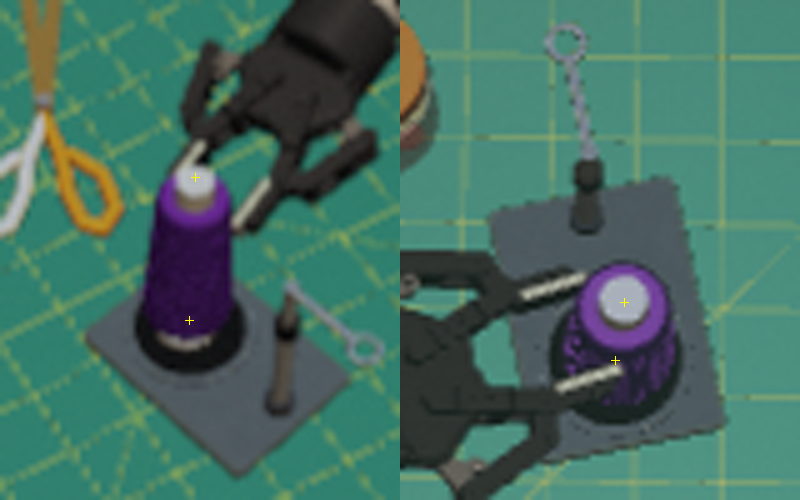

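The cone stands upright and centred: its top is at the predicted pixel in both views, and the pad ring around the foot is even. Releasing gently.

Emit:
{"op": "move_arm", "data": {
  "moves": [
    [0, 0, 0, 0, 0, 0, 0.52],
    [0, 0, 0, 0, 0, 0, 0.55],
    [0, 0, 0, 0, 0, 0, 0.65],
    [0, 0, 0, 0, 0, 0, 0.8],
    [0, 0, 0, 0, 0, 0, 0.85],
    [0, 0, 0, 0, 0, 0, 0.85]
  ]
}}

```text
t: 14.92
position: [609.6, 42.5, 128.3]
orientation: [0.504, 0.446, 0.653, -0.347]
ft_force: [-0.4, -0.3, 0.3]
gripper_width: 72.7
```

Emit:
{"op": "move_arm", "data": {
  "moves": [
    [0, 0, 0, 0, 0, -0.5, 0.85],
    [0, 0, 0, 0, 0, -1.5, 0.85],
    [0, 0, 0, 0, 0, -2.5, 0.85],
    [0, 0, 0, 0, 0, -3, 0.85],
    [0, 0, 0, 0, 0, -3, 0.85],
    [0, 0, 0, 0, 0, 0, 0.85]
  ]
}}

```text
t: 15.42
position: [570.9, 145.4, 155.0]
orientation: [0.504, 0.445, 0.656, -0.343]
ft_force: [-0.8, 0.3, -0.6]
gripper_width: 72.5
```

```bash
python3 - <<'E'
from plan import *
from fit import *
from bench import snapshot,nets
log()
a=snapshot("scene");b=snapshot("top")
cv2.imwrite('pics/scene5.png',a[:,:,::-1]);cv2.imwrite('pics/top5.png',b[:,:,::-1])
M=[[611,36,20],[611,36,175]]
cv2.imwrite('pics/c15.png',np.hstack([crop("scene",a,(260,180,340,280),5,'',M),crop("top",b,(250,110,330,210),5,'',M)]))
im={"scene":a,"top":b}
bx={"scene":(275,195,322,262),"top":(270,150,318,205)}
print(fitcone(im,[611,36,97.5],bx))
E
```

```text
t 15.42 p [570.9 145.4 155. ] q [-0.63  0.97 -0.39  1.71  1.17  1.81 -1.26] F [-0.8  0.3 -0.6] w 72.5
[[-0.096, 0.93, 0.355], [0.238, 0.368, -0.899], [-0.966, -0.002, -0.257]]
(array([ 6.11794244e+02,  3.31995901e+01,  9.44322437e+01,  3.90961532e-02,
       -3.12484291e-02]), np.float64(3543.1000000000004), np.float64(4240.5))
```

View pics/c15.png

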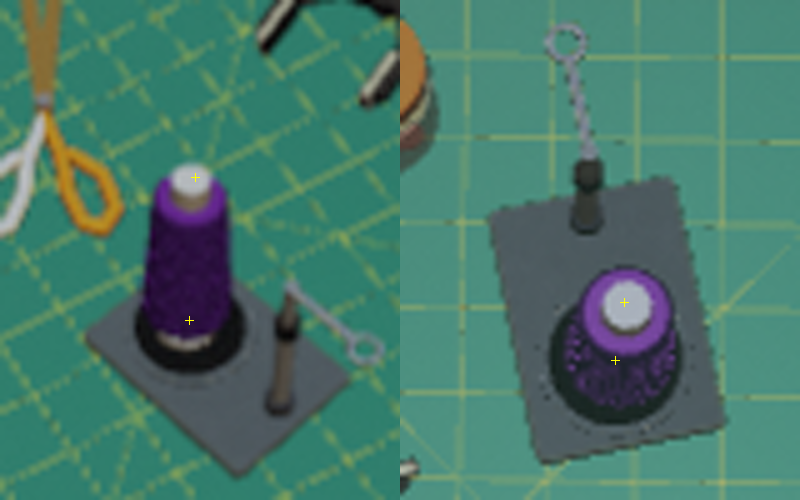

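The cone stands alone, centred on the pad. I'll watch it for over 2 s.

Emit:
{"op": "move_arm", "data": {
  "moves": [
    [0, 0, 0, 0, 0, 0, 0.85],
    [0, 0, 0, 0, 0, 0, 0.85],
    [0, 0, 0, 0, 0, 0, 0.85],
    [0, 0, 0, 0, 0, 0, 0.85],
    [0, 0, 0, 0, 0, 0, 0.85],
    [0, 0, 0, 0, 0, 0, 0.85],
    [0, 0, 0, 0, 0, 0, 0.85],
    [0, 0, 0, 0, 0, 0, 0.85]
  ]
}}

```text
t: 16.18
position: [573.0, 137.0, 154.9]
orientation: [0.504, 0.446, 0.653, -0.347]
ft_force: [-1.2, 0.1, 0.3]
gripper_width: 72.5
```

Emit:
{"op": "move_arm", "data": {
  "moves": [
    [0, 0, 0, 0, 0, 0, 0.85],
    [0, 0, 0, 0, 0, 0, 0.85],
    [0, 0, 0, 0, 0, 0, 0.85],
    [0, 0, 0, 0, 0, 0, 0.85],
    [0, 0, 0, 0, 0, 0, 0.85],
    [0, 0, 0, 0, 0, 0, 0.85],
    [0, 0, 0, 0, 0, 0, 0.85],
    [0, 0, 0, 0, 0, 0, 0.85]
  ]
}}

```text
t: 16.85
position: [573.0, 137.2, 155.0]
orientation: [0.504, 0.446, 0.653, -0.347]
ft_force: [0.5, 0.1, -0.1]
gripper_width: 72.2
```

Emit:
{"op": "move_arm", "data": {
  "moves": [
    [0, 0, 0, 0, 0, 0, 0.85],
    [0, 0, 0, 0, 0, 0, 0.85],
    [0, 0, 0, 0, 0, 0, 0.85],
    [0, 0, 0, 0, 0, 0, 0.85],
    [0, 0, 0, 0, 0, 0, 0.85],
    [0, 0, 0, 0, 0, 0, 0.85],
    [0, 0, 0, 0, 0, 0, 0.85],
    [0, 0, 0, 0, 0, 0, 0.85]
  ]
}}

```text
t: 17.52
position: [573.0, 137.2, 154.9]
orientation: [0.504, 0.446, 0.653, -0.347]
ft_force: [-0.8, -0.3, 0.6]
gripper_width: 72.8
```

```bash
python3 - <<'E'
from plan import *
from fit import *
from bench import snapshot,nets
log()
a=snapshot("scene");b=snapshot("top")
cv2.imwrite('pics/scene6.png',a[:,:,::-1]);cv2.imwrite('pics/top6.png',b[:,:,::-1])
for c,n in(("scene",a),("top",b)):
    o=cv2.imread(f'pics/{c}5.png')[:,:,::-1]; bx={"scene":(265,190,325,265),"top":(255,140,330,205)}[c]
    d=np.abs(n[bx[1]:bx[3],bx[0]:bx[2]].astype(int)-o[bx[1]:bx[3],bx[0]:bx[2]]).max(2); print(c,"cone diff since release max/mean",d.max(),d.mean())
    z=cv2.imread(f'pics/{c}0.png')[:,:,::-1]; 
M=[[574,-212,211],[573,-205,142]]
cv2.imwrite('pics/c16.png',np.hstack([crop("scene",a,(190,205,270,285),5,'',M),crop("top",b,(350,140,430,220),5,'',M)]))
cv2.imwrite('pics/full6.png',np.hstack([cv2.resize(x[:,:,::-1],(400,300)) for x in(a,b)]))
for t in ("cone_mid","pad"):
  for c in ("scene","top"): print(c,t,[(np.round(d["xyz"]).tolist(),round(d["confidence"],2)) for d in nets.spot_point(c,t)])
E
```

```text
t 17.52 p [573.  137.2 154.9] q [-0.62  0.97 -0.38  1.72  1.17  1.8  -1.26] F [-0.8 -0.3  0.6] w 72.8
[[-0.093, 0.933, 0.349], [0.232, 0.361, -0.903], [-0.968, -0.003, -0.25]]
scene cone diff since release max/mean 89 1.3506666666666667
top cone diff since release max/mean 57 1.1331282051282052
scene cone_mid [([614.0, 35.0, 94.0], 0.56)]
top cone_mid [([605.0, 33.0, 95.0], 0.56)]
scene pad [([248.0, -358.0, 20.0], 0.77), ([611.0, 34.0, 17.0], 0.62), ([720.0, 382.0, -2.0], 0.28)]
top pad [([240.0, -361.0, 19.0], 0.85), ([616.0, 41.0, 22.0], 0.63)]
```

View pics/c16.png

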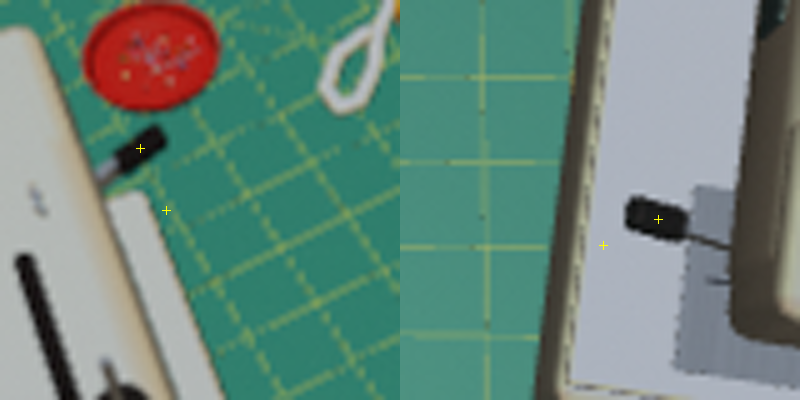

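View pics/full6.png

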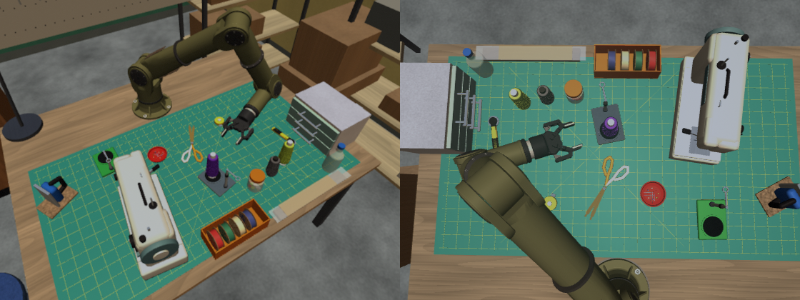

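```bash
python3 - <<'E'
from plan import *
from fit import *
from bench import snapshot,nets
a=snapshot("scene");b=snapshot("top")
for k in (5,4):
  pass
for c,n in(("scene",a),("top",b)):
    bx={"scene":(265,190,325,265),"top":(255,140,330,205)}[c]; f=lambda im:im[bx[1]:bx[3],bx[0]:bx[2]].astype(np.float32)
    for k in (5,6):
        o=cv2.imread(f'pics/{c}{k}.png')[:,:,::-1]; d=np.abs(f(n)-f(o)).max(2); ys,xs=np.where(d>25); print(c,k,d.max(),d.mean(),len(xs),np.c_[xs+bx[0],ys+bx[1]][:8].tolist())
        g=lambda im:cv2.cvtColor(im.astype(np.uint8),cv2.COLOR_RGB2GRAY).astype(np.float32); print("shift",np.round(cv2.phaseCorrelate(g(f(o)),g(f(n))),3) if 0 else cv2.phaseCorrelate(g(f(o)),g(f(n))))
M=[[611,36,20],[611,36,175]]
cv2.imwrite('pics/c17.png',np.hstack([crop("scene",a,(260,180,340,280),5,'',M),crop("top",b,(250,110,330,210),5,'',M)]))
im={"scene":a,"top":b}
bx={"scene":(275,195,322,262),"top":(270,150,318,205)}
print(fitcone(im,[611,36,97.5],bx))
for t in ("cone_lime","cone_grey","button_jar","shears","tape_measure","rotary_cutter","pin_dish"):
    print(t,[(np.round(d["xyz"]).tolist(),round(d["confidence"],2)) for d in nets.spot_point("scene",t)][:2])
E
```

```text
scene 5 92.0 1.3646667 7 [[310, 190], [311, 190], [312, 190], [310, 191], [311, 191], [312, 191], [311, 192]]
shift ((-0.06789634370532482, 0.5123906493856509), 0.9479535583919949)
scene 6 7.0 1.1382222 0 []
shift ((-7.492518700047412e-05, 0.5034258525534767), 0.9918386132982042)
top 5 57.0 1.1501539 7 [[299, 173], [284, 175], [304, 180], [301, 184], [255, 201], [255, 203], [255, 204]]
shift ((0.48288217944499223, -0.009354450957857807), 1.0172697935280977)
top 6 4.0 0.90728205 0 []
shift ((0.49806998041584194, -0.004152831439320437), 1.005387769319393)
(array([ 6.11612812e+02,  3.30685249e+01,  9.38680260e+01,  4.38442175e-02,
       -2.98250698e-02]), np.float64(3520.2), np.float64(4262.4))
cone_lime [([719.0, 381.0, -1.0], 0.68), ([756.0, 171.0, -4.0], 0.62)]
cone_grey [([737.0, 289.0, 2.0], 0.98)]
button_jar [([756.0, 172.0, -1.0], 0.65)]
shears []
tape_measure [([614.0, 35.0, 96.0], 0.58), ([324.0, 264.0, 0.0], 0.41)]
rotary_cutter [([599.0, 500.0, -2.0], 0.74)]
pin_dish [([365.0, -132.0, -1.0], 0.71)]
```

View pics/c17.png

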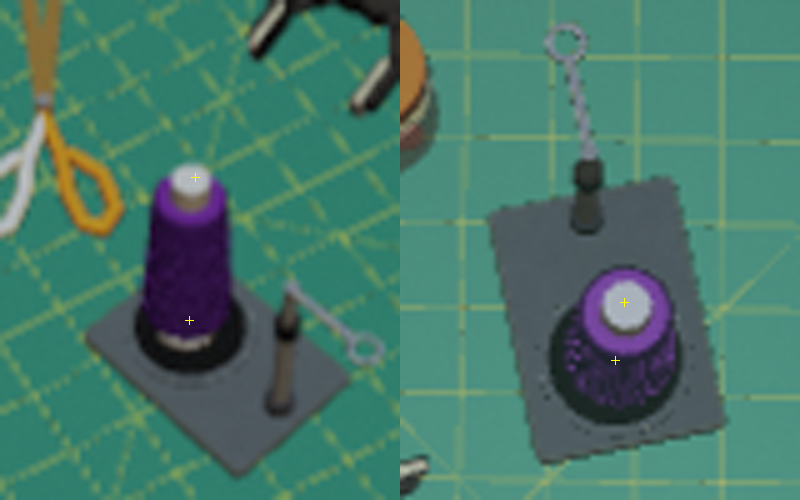

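```bash
python3 - <<'E'
from h import *
for c,bs in (("scene",{"shears":(250,170,292,230),"dish":(200,200,238,230),"lime+grey":(372,185,415,250),"jar":(343,235,376,268),"tape":(298,160,316,176),"cutter":(378,174,410,200)}),):
    o=cv2.imread(f'pics/{c}0.png').astype(int);n=cv2.imread(f'pics/{c}6.png').astype(int)
    for k,b in bs.items(): d=np.abs(o-n)[b[1]:b[3],b[0]:b[2]].max(2); print(k,d.max(),(d>40).sum())
from bench import hand_in
print(hand_in())
E
```

```text
shears 128 26
dish 21 0
lime+grey 35 0
jar 9 0
tape 104 18
cutter 53 4
the job is handed in; nothing more can be done
None
```

```bash
python3 - <<'E'
from h import *
r=[]
for b in ((248,165,318,235),(290,150,330,190),(370,165,420,205)):
    r.append(np.hstack([cv2.resize(cv2.imread(f'pics/scene{k}.png')[b[1]:b[3],b[0]:b[2]],(260,260),interpolation=cv2.INTER_CUBIC) for k in (0,6)]))
cv2.imwrite('pics/c18.png',np.vstack([np.hstack(r[:1]),r[1]]))
E
```

```text
(no output)
```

View pics/c18.png

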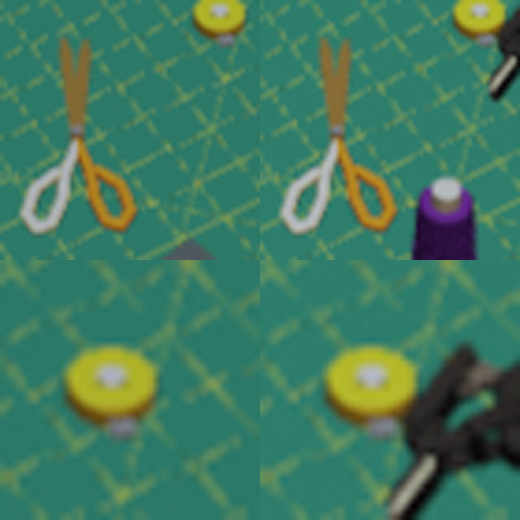

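Both parts are done and the job was handed in at about 18 s of the 56 s allowed; `hand_in` reports no verdict.

**Lever:** I pinched the thumb pad and raised it along its arc past the crest. It stayed up when released. In the last pictures it sits where I calculated it for 0.90 rad.

**Violet cone:** I gripped it near its upper part, stood it up in the air, lowered it onto the grey stand's pad with about 12 N on contact, and let go. The last checks:
- **Position:** by the silhouette fit, its middle is about 3 mm from the pad's centre.
- **Stillness:** the pictures show no movement of the cone over about 2 s after release. The few pixels that changed are mostly the retreating gripper's, with up to four scattered ones near the cone in the top view. The last two pictures match to within noise.

**Other things on the table:** start and end pictures show none of them shifted, and the green stand was left alone. Where the shears and tape crops differed, a look after handing in showed only the gripper and the cone in frame. The rotary cutter crop had four changed pixels, which I did not look at more closely.

**What disagreed:**
- The silhouette fit gave a tilt of about 0.05 rad, close to the 0.06 limit. Its tilt readings varied a lot between fits, and the cone stands flat on the pad in both views, so I put this down to calibration mismatch between the two cameras.
- The gripper read 42 mm on the 51 mm winding, because the fingertips held the cone behind its axis. It did not visibly slip.
- The last network estimates of the cone and the pad differ by up to about 14 mm in the top view, but by only about 3 mm in the scene view.

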